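# Nest the pickling pans on the soldering turntable

### The job

Tidy the goldsmith's pans away one at a time: set the large copper pan on the middle of the soldering turntable, then the medium aluminium pan fully down inside it, then the small brass pan fully down inside that, and last put the red lid on the small pan. Turn the three handles about a third of a turn apart, so that none lies near another, and leave everything upright and at rest. Do not disturb the amber bottle or the blue-capped jar.

Things in the scene. Friction and masses are not known exactly. Their poses are not given: they have to be found in the camera images.
- large_mid (a point): The large pan, copper: an open round pan with sides sloping outward, 72 mm across its foot and 88 mm across its rim outside, 38 mm tall; wall 2.5 mm, floor 3 mm thick. One straight pale wooden handle sticks out level from it. This point lies on the pan's axis, half-way up (19 mm above its underside). z up along the axis, x horizontally towards the handle.
- large_grip (a point): Middle of the large pan's wooden grip, where to hold it: a level bar along x (away from the pan), 58 mm long, 14 wide, 10 high; 85 mm out from the pan's axis, 52 mm above its underside. A 7 mm steel stem joins it to the pan. The pan weighs 0.1 to 0.2 kg, most of it in the pan itself: grip firmly (about 60 N). It starts upright on the work surface, handle roughly to +y.
- medium_mid (a point): The medium pan, silver-grey aluminium: an open round pan with sides sloping outward, 58 mm across its foot and 72 mm across its rim outside, 46 mm tall; wall 2.5 mm, floor 3 mm thick. One straight pale wooden handle sticks out level from it. This point lies on the pan's axis, half-way up (23 mm above its underside). z up along the axis, x horizontally towards the handle.
- medium_grip (a point): Middle of the medium pan's wooden grip, where to hold it: a level bar along x (away from the pan), 58 mm long, 14 wide, 10 high; 85 mm out from the pan's axis, 52 mm above its underside. A 7 mm steel stem joins it to the pan. The pan weighs 0.1 to 0.2 kg, most of it in the pan itself: grip firmly (about 60 N). It starts upright on the work surface, handle roughly to +y.
- small_mid (a point): The small pan, yellow brass: an open round pan with sides sloping outward, 44 mm across its foot and 56 mm across its rim outside, 58 mm tall; wall 2.5 mm, floor 3 mm thick. One straight pale wooden handle sticks out level from it. This point lies on the pan's axis, half-way up (29 mm above its underside). z up along the axis, x horizontally towards the handle.
- small_grip (a point): Middle of the small pan's wooden grip, where to hold it: a level bar along x (away from the pan), 58 mm long, 14 wide, 10 high; 85 mm out from the pan's axis, 52 mm above its underside. A 7 mm steel stem joins it to the pan. The pan weighs 0.1 to 0.2 kg, most of it in the pan itself: grip firmly (about 60 N). It starts upright on the work surface, handle roughly to +y.
- lid_knob (a point): Middle of the lid's pale wooden knob (upright, 16 mm across, 40 tall). Below the knob a red disc, 64 mm across, 4 thick, and a steel boss, 40 across, 5 deep, that drops into the small pan's mouth (51 mm inside). This point is 20 mm above the disc, 29 above the boss's underside; hold the knob 6 to 10 mm above it so that fingertips clear the disc. z up. Starts boss down on the work surface.
- turntable_top (a point): The soldering turntable: a fixed, locked black disc, 150 mm across, with a pale round heatproof face. This point is the centre of its top face, 25 mm above the work surface; z up. Handles may overhang it.
- flask_mid (a point): Amber glass bottle, 56 mm across, 130 mm tall, loose; its centre. Leave it alone.
- jar_mid (a point): Small jar with blue cap, 52 mm across, 50 mm tall, loose; its centre. Leave it alone.
There are look-alikes about, which are no part of the job. There is more than one size of the part that bears lid_knob; the job needs the middle-sized. Leave any green look-alike of the part that bears small_mid alone.

How it is judged:
By the outcome, as a careful person would: the job done as asked, in the order asked, and still so for the second after the job is handed in, with the robot touching nothing.
It also fails if it takes over 128 s, if anything falls off the work surface, if the arm or the gripper's body presses on something with over 40 N, if the wrist force passes 120 N, or if a joint passes its speed limit or range.

### The arm

A 6-joint arm with a two-finger parallel gripper is mounted at the origin on the work surface. World frame = base frame: x ahead of the robot, y to its left, z up, the work surface at z = 0. Lengths are in m, angles in rad, forces in N, time in s.
With the tool pointing down it reaches from about 0.325 to 0.9 m from the base axis. Payload 6.1 kg.
Tool frame: the origin (TCP) lies midway between the tips of the shut fingers; the grasp point (between the pads) lies 19 mm behind it; z points along the fingers, y is the line along which they close (so a half turn about z gives the same grasp; the last joint's range is limited). The gripper opens to 85 mm and grips with 20 to 120 N. Pads are 22 mm wide; open, the fingers measure 114 mm over their backs; the gripper's body (76 mm by 85 mm) begins 54 mm behind the grasp point. The pads swing forward as they close: fully open they stand 13 mm farther back than shut.
Start: joints at [0.991, 0.22, 1.526, -0, 1.395, -0.126], TCP at [0.274, 0.562, 0.231] pointing down, gripper open.
Joint ranges: [-2.98, 2.98], [-0.91, 2.08], [0.09, 2.57], [-1.24, 4.39], [0.2, 2.65], [-2.68, 2.68]. Speed limits (rad/s): [2.57, 2.57, 3.01, 3.14, 3.14, 3.14].

### API

Orientations are given as a unit quaternion [x, y, z, w].
In Python, from plant import manip, snapshot, order gives the robot as it stands. The module is installed in compiled form; this text tells all that it offers.
- The arm moves only by the tool move_arm, never from a script. Its arguments are lists of equal length, an entry for each row: "claw": the finger opening in m, from 0 to 0.0854; "slide": the shift along the tool's x, y, z in m, a list of three; "rot": the turn, a rotation vector about the tool's x, y, z in rad, a list of three. In form: {"claw": [claw, ...], "slide": [[dx, dy, dz], ...], "rot": [[rx, ry, rz], ...]}. A call has exactly 5 rows; each row shifts and turns the commanded pose from where the row before left it, along the tool's axes as they then stand; what a row does not reach is not made up. A row lasts 1/8 s, in which the tool goes at most 62.5 mm and 10.7 degrees, less where a joint would pass 70% of its speed; a pose out of reach is approached as far as the arm can. A call with a gripper value outside its range is refused whole. The fingers move at their own pace and stop on an object; "force" is the grip in N (left out, the last holds). Time passes only in rows, so rows that do not move let the fingers close, or fill a call up. It gives the time, the measured TCP pose, the force, the opening and the grip force at its end, in the units of the state.
- manip.observe(): the state, without advancing time (a new reading comes with each control period).
- snapshot(name): name is "side" or "top" or "wrist"; returns a dict with "image" (420x560x3 uint8, blue, green, red), "fx", "fy", "cx", "cy" (pixels), "rvec" (rotation vector, rad) and "tvec" (3), from world to camera coordinates, as OpenCV has them. Camera axes: x right, y down, z forward; pixel columns grow to the right and rows downward; lengths in m; the calibration is good to about 2 mm. A picture is of the moment at which its call begins. There is no depth.
- order.sign_off(): hands the job in; it is judged then, once.
The state is a dict: "clock": time; "q": joint angles; "qd": joint speeds; "joint_torque": joint torques, N m; "position": TCP position; "eef_rot": TCP orientation; "wrist_force": force on the tool from outside, world axes, zero at the start; "ft_torque": the same for the moment, N m; "width": finger opening in m; "grasp_force": force on a finger pad.
Only numpy, scipy, OpenCV 4.12 (cv2) and the standard library are available. Lean on these libraries where they do the work, as an engineer would, in place of code of your own. Each camera call takes 0.05 s, during which the arm holds its last target. There are 200 camera calls.

## Working session

There is one attempt and no reset: what is moved stays moved. The work goes in short steps, Python scripts to look and compute and a tool call to move; the robot and the scene stay as the last step left them, time stands still between calls to the robot, and variables do not carry over. Pictures are saved under pics/ and viewed, at most 17 in all, crops included, and the job is handed in when it is done.

Besides the shell and the picture viewer there is one more tool, called by a JSON object that holds its "api" and its "payload", one argument or row to a line. move_arm: Moves the arm, as the interface text tells. Its arguments: {"type":"object","properties":{"claw":{"type":"array","items":{"type":"number"}},"slide":{"type":"array","items":{"type":"array","items":{"type":"number"}}},"rot":{"type":"array","items":{"type":"array","items":{"type":"number"}}},"force":{"type":"number"}},"required":["claw","slide","rot"]}

```bash
mkdir -p pics; python3 - <<'E'
from plant import manip, snapshot
import cv2,pickle
s=manip.observe();print({k:s[k] for k in('clock','position','eef_rot','width','wrist_force')})
for n in('top','side'):
    d=snapshot(n);pickle.dump(d,open(f'{n}0.pkl','wb'));cv2.imwrite(f'pics/{n}0.png',d['image']);print(n,d['fx'],d['rvec'],d['tvec'])
E
```

```text
{'clock': 0.0, 'position': array([0.27362801, 0.56121631, 0.23016195]), 'eef_rot': array([ 2.24969002e-01,  9.74365392e-01, -9.46701292e-04, -3.66709665e-04]), 'width': 0.08560844785109437, 'wrist_force': array([ 0.1641834 , -0.00310388, -0.10857849])}
top 490.6339694162688 [ 2.16458172 -2.1117911   0.16208505] [-0.00441611  0.55771467  1.36038488]
side 508.007513650831 [ 2.12623673 -0.52454251  0.26116227] [-0.49097504  0.18827697  1.21576446]
```

View pics/top0.png

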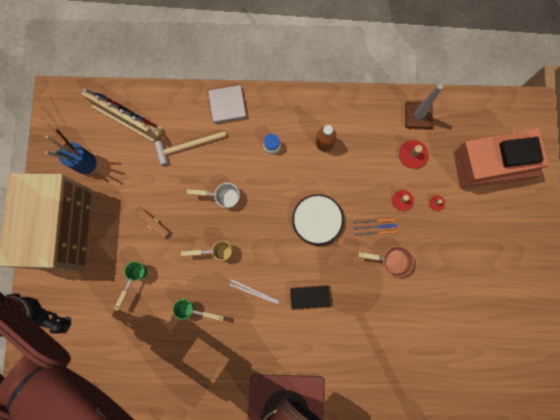

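View pics/side0.png

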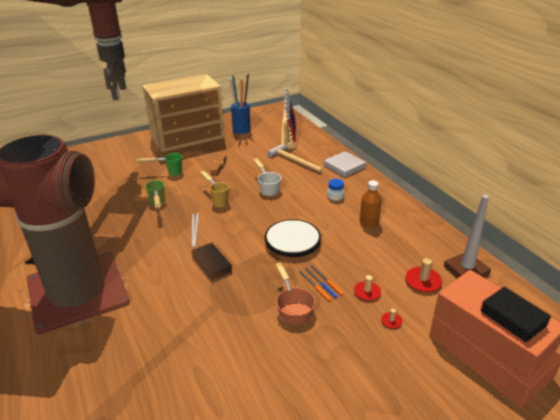

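The top view shows the large copper pan at (398,262), the medium at (227,196) and the brass at (222,251), each with its handle to the left (+y). The green pans at (135,272) and (183,309) are look-alikes. The turntable is at (318,219). There are three lids: (414,154) large, (403,200) middle and (437,203) small. The middle one is about 22 px wide, which fits 64 mm. Next come enlarged crops.

```bash
cat > h.py <<'E'
import numpy as np,cv2
from scipy.spatial.transform import Rotation as Ro
def ray(d,uv):
    R=cv2.Rodrigues(np.array(d['rvec'],float))[0];c=-R.T@np.array(d['tvec']).ravel()
    v=R.T@np.array([(uv[0]-d['cx'])/d['fx'],(uv[1]-d['cy'])/d['fy'],1]);return c,v
def at_z(d,uv,z):
    c,v=ray(d,uv);return c+v*(z-c[2])/v[2]
def proj(d,P):
    K=np.array([[d['fx'],0,d['cx']],[0,d['fy'],d['cy']],[0,0,1.]])
    return cv2.projectPoints(np.array(P,float).reshape(-1,3),np.array(d['rvec'],float),np.array(d['tvec'],float),K,None)[0].reshape(-1,2)
def circ(c,r,n=60):
    t=np.linspace(0,2*np.pi,n);return np.c_[c[0]+r*np.cos(t),c[1]+r*np.sin(t),0*t+c[2]]
E
python3 - <<'E'
import pickle,cv2,numpy as np
from h import *
d=pickle.load(open('top0.pkl','rb'));im=d['image']
hsv=cv2.cvtColor(im,cv2.COLOR_BGR2HSV)
for n,(u,v) in dict(lidL=(414,156),lidM=(403,201),lidS=(437,204)).items():
    m=((hsv[...,0]<6)|(hsv[...,0]>174))&(hsv[...,1]>180)
    k=np.zeros_like(m);k[v-20:v+20,u-18:u+18]=1;m&=k>0
    p=np.argwhere(m)[:,::-1].astype(np.float32)
    cc,r=cv2.minEnclosingCircle(p);print(n,cc,r,at_z(d,cc,.009),2*r*1.33/d['fx'])
m=(im.min(2)>130).astype(np.uint8);n,l,st,ce=cv2.connectedComponentsWithStats(m)
for i in range(1,n):
    if st[i,4]>20:print('white',ce[i],st[i],at_z(d,ce[i],.025))
a=im[135:285,310:450];b=im[170:290,170:290]
a=cv2.resize(a,None,fx=4,fy=4,interpolation=2);b=cv2.resize(b,None,fx=4.9,fy=4.9,interpolation=2)
cv2.imwrite('pics/a.png',a);cv2.imwrite('pics/b.png',b)
E
```

```text
lidL (413.20928955078125, 154.06976318359375) 14.339920997619629 [ 0.74885113 -0.36134618  0.009     ] 0.07774469814850003
lidM (402.5, 200.0) 10.547611236572266 [ 0.60857925 -0.32779515  0.009     ] 0.0571844748594611
lidS (436.5, 202.72222900390625) 7.279782772064209 [ 0.60288148 -0.42755862  0.009     ] 0.039467756781556236
white [80.36353211 10.42889908] [ 52   0  64  21 872] [1.17945131 0.66795309 0.025     ]
white [19.28947368 10.34210526] [16  3  7 14 38] [1.17530602 0.85776244 0.025     ]
white [142.92631579  13.82105263] [135   7  16  15  95] [1.17263169 0.4728782  0.025     ]
white [128.78378378  17.02702703] [120   9  19  13  74] [1.16089282 0.51592566 0.025     ]
white [216.44927536  17.38405797] [176  10  76  16 690] [1.1660565  0.24444376 0.025     ]
white [339.51361573  37.80660615] [ 245   14  174   69 3966] [ 1.10726037 -0.13666845  0.025     ]
white [155.04651163  19.13953488] [149  17  13   5  43] [1.15575086 0.43411388 0.025     ]
white [235.67375887  41.36879433] [226  32  18  19 141] [1.08804446 0.18168492 0.025     ]
white [297.88479263  56.43317972] [288  43  
[... 1536 characters left out ...]
 191  15   3  38] [0.61499246 0.27134865 0.025     ]
white [317.55020313 219.03308183] [ 295  196   47   47 1723] [ 0.54356154 -0.07790854  0.025     ]
white [  1.18181818 209.40909091] [  0 206   4   7  22] [0.54926914 0.84171052 0.025     ]
white [192.61904762 252.30952381] [185 251  16   4  42] [0.4385074  0.27831328 0.025     ]
white [370.57894737 255.97368421] [364 254  15   5  38] [ 0.44061707 -0.23106952  0.025     ]
white [ 43.08695652 261.2826087 ] [ 39 257   9   9  46] [0.40233655 0.70442691 0.025     ]
white [253.3652968  291.64840183] [230 280  48  24 219] [0.33165476 0.10036137 0.025     ]
white [  1.3442623  355.80327869] [  0 348   5  18  61] [0.13849441 0.7936888  0.025     ]
```

View pics/a.png

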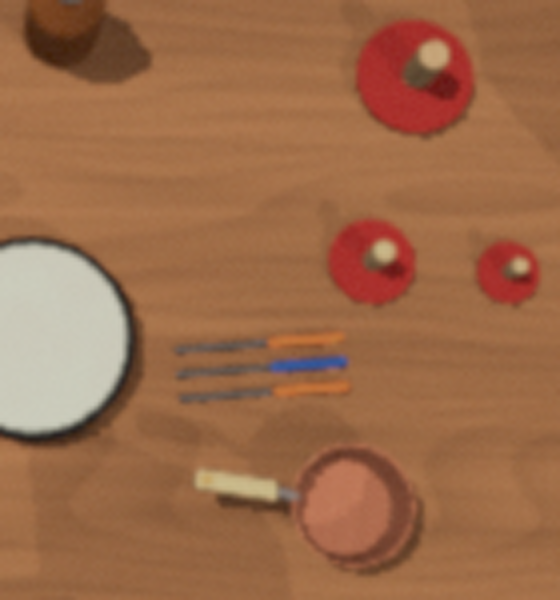

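View pics/b.png

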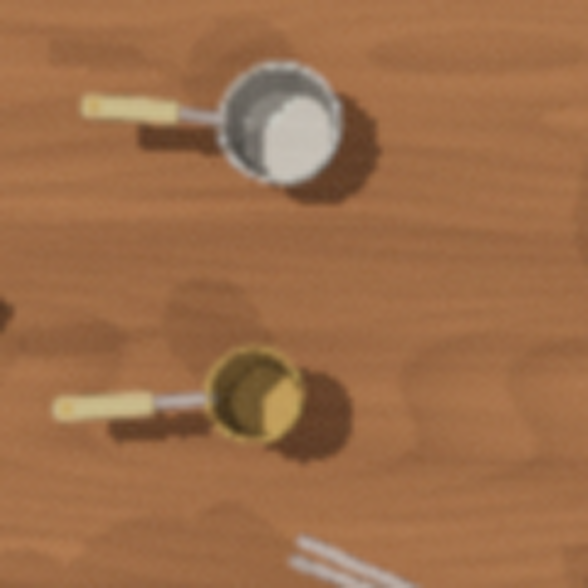

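The crops confirm the middle lid: disc about 86/4 px, centred at (371,262), between the 118/4 and 64/4 ones. The handles are clear in crop A, with the large at (196,480)–(278,492) and its rim at (355,507). In crop B the medium handle is at (82,106)–(178,112) with its rim at (280,124), and the small one at (53,409)–(154,404) with its rim at (255,394).

```bash
python3 - <<'E'
import pickle
from h import *
d=pickle.load(open('top0.pkl','rb'))
A=lambda u,v:((u+.5)/4-.5+310,(v+.5)/4-.5+135)
B=lambda u,v:((u+.5)/4.9-.5+170,(v+.5)/4.9-.5+170)
for n,f,e1,e2,c,h in(('L',A,(196,480),(278,492),(355,507),.038),('M',B,(82,106),(178,112),(280,124),.046),('S',B,(53,409),(154,404),(255,394),.058)):
    p=at_z(d,f(*e1),.056);q=at_z(d,f(*e2),.056);r=at_z(d,f(*c),h);g=(p+q)/2
    D=p-q;D2=g-r
    print(n,'grip',g.round(4),'len',np.linalg.norm(D).round(4),'ang',np.degrees(np.arctan2(D[1],D[0])).round(1),'rim',r.round(4),'dist',np.linalg.norm(D2[:2]).round(4),'ang2',np.degrees(np.arctan2(D2[1],D2[0])).round(1))
print('lid',at_z(d,A(371,262),.009),'knobtop',at_z(d,A(384,251),.049))
print('camheight',ray(d,(0,0))[0])
E
```

```text
L grip [ 0.4379 -0.2212  0.056 ] len 0.0577 ang 83.1 rim [ 0.4264 -0.3074  0.038 ] dist 0.087 ang2 82.4
M grip [0.609  0.2716 0.056 ] len 0.0562 ang 87.8 rim [0.6041 0.1851 0.046 ] dist 0.0866 ang2 86.8
S grip [0.4355 0.2775 0.056 ] len 0.0577 ang 94.3 rim [0.4446 0.1909 0.058 ] dist 0.087 ang2 96.0
lid [ 0.60819623 -0.32742338  0.009     ] knobtop [ 0.60888073 -0.32758069  0.049     ]
camheight [3.40032643e-01 4.92286873e-04 1.43041593e+00]
```

```bash
cat > plan.py <<'E'
import sys,json,math
from h import *
from plant import manip
# usage: plan.py "x y z yawdeg claw [n]" ... ; yaw None='-' keeps; claw; hold rows: "hold claw n"
s=manip.observe();p=np.array(s['position']);R=Ro.from_quat(s['eef_rot']);rows=[]
X=R.as_matrix()[:,0];yaw=math.degrees(math.atan2(X[1],X[0]))
print('t',round(s['clock'],2),'p',p.round(4),'yaw',round(yaw,2),'tiltz',R.as_matrix()[:,2].round(4),'w',round(s['width'],4),'gf',np.round(s['grasp_force'],1),'F',np.round(s['wrist_force'],1),'q',np.round(s['q'],2))
for a in sys.argv[1:]:
    a=a.split()
    if a[0]=='hold':
        rows+=[(float(a[1]),[0,0,0],[0,0,0])]*int(a[2]);continue
    g=np.array(a[:3],float);y2=float(a[3]);dy=y2-yaw
    if abs(dy)>360: dy%=360
    n=int(a[5]) if len(a)>5 else max(1,math.ceil(np.linalg.norm(g-p)/.055),math.ceil(abs(dy)/10))
    p0,y0,R0=p.copy(),yaw,R
    for i in range(1,n+1):
        t=p0+(g-p0)*i/n;yy=math.radians(y0+dy*i/n)
        T=Ro.from_matrix([[math.cos(yy),math.sin(yy),0],[math.sin(yy),-math.cos(yy),0],[0,0,-1]])
        sl=np.round(R.inv().apply(t-p),4);rv=np.round((R.inv()*T).as_rotvec(),3)
        rows.append((float(a[4]),(sl+0.).tolist(),(rv+0.).tolist()));p=p+R.apply(sl);R=R*Ro.from_rotvec(rv)
    yaw=y2
while len(rows)%5:rows.append((rows[-1][0],[0,0,0],[0,0,0]))
for i in range(0,len(rows),5):
    c,sl,r=zip(*rows[i:i+5]);print(json.dumps(dict(claw=c,slide=sl,rot=r)))
E
python3 plan.py "0.438 -0.221 0.2 83 0.06 17"
```

```text
t 0.1 p [0.2737 0.5613 0.2303] yaw 154.0 tiltz [-0.001  -0.0015 -1.    ] w 0.0852 gf 0.0 F [-0.5 -0.3  0.2] q [ 0.99  0.22  1.53  0.    1.39 -0.13]
{"claw": [0.06, 0.06, 0.06, 0.06, 0.06], "slide": [[-0.0289, -0.0371, 0.0018], [-0.0315, -0.0349, 0.0018], [-0.0339, -0.0326, 0.0018], [-0.0362, -0.0299, 0.0017], [-0.0384, -0.0273, 0.0018]], "rot": [[-0.002, 0.0, 0.073], [0.0, 0.0, 0.073], [0.0, 0.0, 0.073], [0.0, 0.0, 0.073], [0.0, 0.0, 0.072]]}
{"claw": [0.06, 0.06, 0.06, 0.06, 0.06], "slide": [[-0.0402, -0.0244, 0.0018], [-0.0418, -0.0214, 0.0017], [-0.0433, -0.0183, 0.0018], [-0.0446, -0.0151, 0.0018], [-0.0455, -0.0118, 0.0018]], "rot": [[0.0, 0.0, 0.073], [0.0, 0.0, 0.073], [0.0, 0.0, 0.073], [0.0, 0.0, 0.073], [0.0, 0.0, 0.073]]}
{"claw": [0.06, 0.06, 0.06, 0.06, 0.06], "slide": [[-0.0462, -0.0085, 0.0017], [-0.0468, -0.0051, 0.0018], [-0.047, -0.0016, 0.0018], [-0.047, 0.0018, 0.0017], [-0.0467, 0.0052, 0.0018]], "rot": [[0.0, 0.0, 0.073], [0.0, 0.0, 0.073], [0.0, 0.0, 0.073], [0.0, 0.0, 0.073], [0.0, 0.0, 0.072]]}
{"claw": [0.06, 0.06, 0.06, 0.06, 0.06], "slide": [[-0.0462, 0.0085, 0.0018], [-0.0455, 0.0119, 0.0017], [0, 0, 0], [0, 0, 0], [0, 0, 0]], "rot": [[0.0, 0.0, 0.073], [0.0, 0.0, 0.073], [0, 0, 0], [0, 0, 0], [0, 0, 0]]}
```

{"api": "move_arm", "payload": {
  "claw": [0.06,0.06,0.06,0.06,0.06],
  "slide": [
    [-0.029,-0.037,0.002],
    [-0.032,-0.035,0.002],
    [-0.034,-0.033,0.002],
    [-0.036,-0.03,0.002],
    [-0.038,-0.027,0.002]
  ],
  "rot": [
    [-0.002,0,0.073],
    [0,0,0.073],
    [0,0,0.073],
    [0,0,0.073],
    [0,0,0.073]
  ]
}}

```text
clock: 0.72
position: [0.3222, 0.3299, 0.2205]
eef_rot: [0.399, 0.917, 0.001, 0.0]
wrist_force: [0.1, -0.9, -0.1]
width: 0.0599
grasp_force: 0.0
```

{"api": "move_arm", "payload": {
  "claw": [0.06,0.06,0.06,0.06,0.06],
  "slide": [
    [-0.04,-0.024,0.002],
    [-0.042,-0.021,0.002],
    [-0.043,-0.018,0.002],
    [-0.045,-0.015,0.002],
    [-0.046,-0.012,0.002]
  ],
  "rot": [
    [0,0,0.073],
    [0,0,0.073],
    [0,0,0.073],
    [0,0,0.073],
    [0,0,0.073]
  ]
}}

```text
clock: 1.35
position: [0.3714, 0.1001, 0.2104]
eef_rot: [0.559, 0.829, 0.001, -0.0]
wrist_force: [0.7, 0.7, -0.4]
width: 0.0603
grasp_force: 0.0
```

{"api": "move_arm", "payload": {
  "claw": [0.06,0.06,0.06,0.06,0.06],
  "slide": [
    [-0.046,-0.008,0.002],
    [-0.047,-0.005,0.002],
    [-0.047,-0.002,0.002],
    [-0.047,0.002,0.002],
    [-0.047,0.005,0.002]
  ],
  "rot": [
    [0,0,0.073],
    [0,0,0.073],
    [0,0,0.073],
    [0,0,0.073],
    [0,0,0.073]
  ]
}}

```text
clock: 1.98
position: [0.4197, -0.1303, 0.2]
eef_rot: [0.7, 0.714, 0.001, -0.0]
wrist_force: [0.6, 0.5, 0.1]
width: 0.0602
grasp_force: 0.0
```

{"api": "move_arm", "payload": {
  "claw": [0.06,0.06,0.06,0.06,0.06],
  "slide": [
    [-0.046,0.008,0.002],
    [-0.045,0.012,0.002],
    [0,0,0],
    [0,0,0],
    [0,0,0]
  ],
  "rot": [
    [0,0,0.073],
    [0,0,0.073],
    [0,0,0],
    [0,0,0],
    [0,0,0]
  ]
}}

```text
clock: 2.6
position: [0.4383, -0.2189, 0.196]
eef_rot: [0.749, 0.663, 0.001, -0.001]
wrist_force: [0.5, 0.7, 0.7]
width: 0.0599
grasp_force: 0.0
```

```bash
python3 - <<'E'
from plant import snapshot
import cv2,pickle
d=snapshot('wrist');pickle.dump(d,open('w1.pkl','wb'));cv2.imwrite('pics/w1.png',d['image'])
E
python3 plan.py "0.438 -0.221 0.034 83 0.06 5"
```

```text
t 2.65 p [ 0.4385 -0.219   0.1962] yaw 82.99 tiltz [ 0.001   0.0019 -1.    ] w 0.0602 gf 0.0 F [0.1 0.2 0.1] q [-0.63 -0.08  1.91  0.    1.31 -0.5 ]
{"claw": [0.06, 0.06, 0.06, 0.06, 0.06], "slide": [[-0.0005, -0.0001, 0.0324], [-0.0004, 0.0, 0.0325], [-0.0004, 0.0, 0.0324], [-0.0004, -0.0001, 0.0324], [-0.0004, 0.0, 0.0325]], "rot": [[0.001, -0.002, 0.0], [0.0, 0.0, 0.0], [0.0, 0.0, 0.0], [0.0, 0.0, 0.0], [0.0, 0.0, 0.0]]}
```

View pics/w1.png

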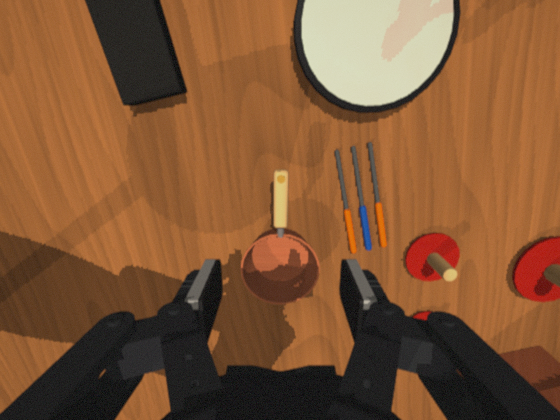

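Wrist view: the handle runs (281,171)–(281,228), aligned with the fingers' midplane at column 280. I'll check its position numerically.

```bash
python3 - <<'E'
import pickle
from h import *
d=pickle.load(open('w1.pkl','rb'))
a=at_z(d,(281,172),.056);b=at_z(d,(280.5,228),.056);r=at_z(d,(281,268),.038)
print(a,b,(a+b)/2,np.linalg.norm(a-b),np.degrees(np.arctan2(*(a-b)[1::-1])),r)
c=at_z(d,(377,30),.025);print('tt~',c)
E
```

```text
[ 0.44224389 -0.19534738  0.056     ] [ 0.43493564 -0.25068029  0.056     ] [ 0.43858976 -0.22301383  0.056     ] 0.05581345258835853 82.47605071440542 [ 0.42883451 -0.30452259  0.038     ]
tt~ [ 0.54304117 -0.0837502   0.025     ]
```

{"api": "move_arm", "payload": {
  "claw": [0.05,0.05,0.05,0.05,0.05],
  "slide": [
    [-0.001,0,0.025],
    [-0.001,0,0.025],
    [0,0,0.025],
    [0,0,0.025],
    [0,0,0.02]
  ],
  "rot": [
    [0.001,-0.002,0],
    [0,0,0],
    [0,0,0],
    [0,0,0],
    [0,0,0]
  ],
  "force": 70
}}

```text
clock: 3.28
position: [0.4381, -0.2209, 0.0754]
eef_rot: [0.749, 0.663, -0.0, -0.0]
wrist_force: [-0.0, -0.4, 0.1]
width: 0.0503
grasp_force: 0.0
```

{"api": "move_arm", "payload": {
  "claw": [0.05,0.05,0.012,0.01,0.0],
  "slide": [
    [0,0,0.022],
    [0,0,0.0205],
    [0,0,0],
    [0,0,0],
    [0,0,0]
  ],
  "rot": [
    [0,0,0],
    [0,0,0],
    [0,0,0],
    [0,0,0],
    [0,0,0]
  ]
}}

```text
clock: 3.9
position: [0.439, -0.2222, 0.0348]
eef_rot: [0.749, 0.662, 0.0, 0.001]
wrist_force: [0.2, 1.3, -0.1]
width: 0.0123
grasp_force: 68.1
```

{"api": "move_arm", "payload": {
  "claw": [0,0,0,0,0],
  "slide": [
    [0,0,0],
    [0,0,0],
    [0,0,-0.01],
    [0,0,-0.02],
    [0,0,-0.03]
  ],
  "rot": [
    [0,0,0],
    [0,0,0],
    [0,0,0],
    [0,0,0],
    [0,0,0]
  ]
}}

```text
clock: 4.53
position: [0.4371, -0.2216, 0.0934]
eef_rot: [0.75, 0.662, -0.001, -0.001]
wrist_force: [0.8, -0.5, -1.4]
width: 0.0128
grasp_force: 68.2
```

```bash
python3 - <<'E'
from plant import snapshot
import cv2,pickle,numpy as np
d=snapshot('wrist');pickle.dump(d,open('w2.pkl','wb'));e=snapshot('side');pickle.dump(e,open('s2.pkl','wb'))
cv2.imwrite('pics/w2.png',cv2.resize(np.hstack([d['image'],e['image'][120:,100:]]) if 0 else np.hstack([d['image'],e['image']]),(800,300)))
E
python3 plan.py
```

```text
t 4.62 p [ 0.4403 -0.2238  0.097 ] yaw 82.89 tiltz [ 0.0047 -0.0041 -1.    ] w 0.0124 gf 68.3 F [-0.1 -0.6 -0.8] q [-0.63  0.05  1.99 -0.    1.1  -0.51]
```

View pics/w2.png

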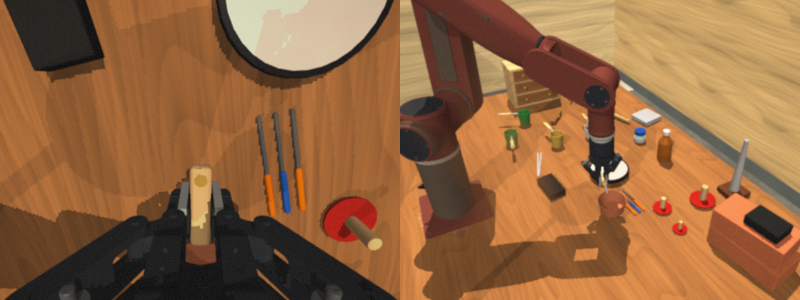

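The large pan is held and lifted; the wrist view shows the handle squarely between the pads at (200,205) in the composite.

```bash
python3 plan.py "0.565 0.004 0.11 75 0 8" "0.565 0.004 0.067 75 0 2"
```

```text
t 4.62 p [ 0.4403 -0.2238  0.097 ] yaw 82.89 tiltz [ 0.0047 -0.0041 -1.    ] w 0.0124 gf 68.3 F [-0.1 -0.6 -0.8] q [-0.63  0.05  1.99 -0.    1.1  -0.51]
{"claw": [0.0, 0.0, 0.0, 0.0, 0.0], "slide": [[0.0302, 0.012, -0.0017], [0.0304, 0.0114, -0.0016], [0.0306, 0.0109, -0.0017], [0.0307, 0.0104, -0.0016], [0.031, 0.0098, -0.0016]], "rot": [[0.005, 0.003, 0.017], [0.0, 0.0, 0.017], [0.0, 0.0, 0.018], [0.0, 0.0, 0.017], [0.0, 0.0, 0.017]]}
{"claw": [0.0, 0.0, 0.0, 0.0, 0.0], "slide": [[0.0311, 0.0093, -0.0017], [0.0312, 0.0088, -0.0016], [0.0314, 0.0082, -0.0017], [0.0, 0.0, 0.0215], [0.0001, 0.0, 0.0215]], "rot": [[0.0, 0.0, 0.017], [0.0, 0.0, 0.017], [0.0, 0.0, 0.018], [0.0, 0.0, 0.0], [0.0, 0.0, 0.0]]}
```

{"api": "move_arm", "payload": {
  "claw": [0,0,0,0,0],
  "slide": [
    [0.03,0.012,-0.002],
    [0.03,0.011,-0.002],
    [0.031,0.011,-0.002],
    [0.031,0.01,-0.002],
    [0.031,0.01,-0.002]
  ],
  "rot": [
    [0,0,0.017],
    [0,0,0.017],
    [0,0,0.017],
    [0,0,0.017],
    [0,0,0.018]
  ]
}}

```text
clock: 5.25
position: [0.5154, -0.0785, 0.1023]
eef_rot: [0.778, 0.629, -0.001, -0.001]
wrist_force: [-0.2, -0.2, -1.3]
width: 0.0124
grasp_force: 68.3
```

{"api": "move_arm", "payload": {
  "claw": [0,0,0,0,0],
  "slide": [
    [0.031,0.009,-0.002],
    [0.031,0.009,-0.002],
    [0.031,0.008,-0.002],
    [0,0,0],
    [0,0,0]
  ],
  "rot": [
    [0,0,0.017],
    [0,0,0.017],
    [0,0,0.018],
    [0,0,0],
    [0,0,0]
  ]
}}

```text
clock: 5.88
position: [0.5611, 0.005, 0.1084]
eef_rot: [0.793, 0.609, -0.001, -0.001]
wrist_force: [-0.8, -0.3, -1.5]
width: 0.0123
grasp_force: 68.4
```

```bash
python3 - <<'E'
from plant import snapshot
import cv2,pickle,numpy as np
e=snapshot('side');d=snapshot('top')
a=cv2.resize(e['image'][150:330,200:400],(600,540),interpolation=2)
cv2.imwrite('pics/s3.png',a);pickle.dump(d,open('t3.pkl','wb'))
E
python3 plan.py "0.565 0.004 0.067 75 0 2"
```

```text
t 5.97 p [0.5612 0.0046 0.1088] yaw 74.95 tiltz [-1.6e-03 -3.0e-04 -1.0e+00] w 0.0122 gf 68.4 F [-0.3 -0.4 -2. ] q [-0.13  0.19  1.8  -0.    1.15  0.13]
{"claw": [0.0, 0.0, 0.0, 0.0, 0.0], "slide": [[0.0002, 0.0019, 0.0209], [0.0003, 0.0019, 0.0209], [0, 0, 0], [0, 0, 0], [0, 0, 0]], "rot": [[-0.001, 0.001, 0.0], [0.0, 0.0, -0.001], [0, 0, 0], [0, 0, 0], [0, 0, 0]]}
```

View pics/s3.png

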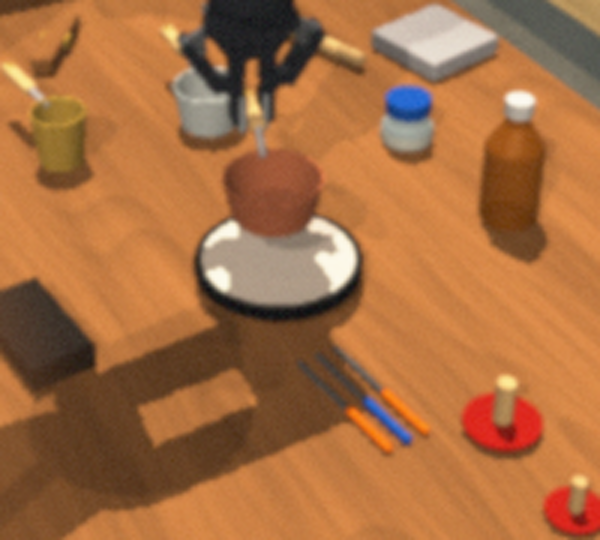

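The side view shows the pan level, hanging over the turntable at (272,195) in the crop, with the table face at (280,255). Now I'll lower it.

{"api": "move_arm", "payload": {
  "claw": [0,0,0,0,0],
  "slide": [
    [0,0.002,0.02],
    [0,0.002,0.018],
    [0,0,0.006],
    [0,0,0.004],
    [0,0,0]
  ],
  "rot": [
    [0,0,0],
    [0,0,0],
    [0,0,0],
    [0,0,0],
    [0,0,0]
  ]
}}

```text
clock: 6.6
position: [0.5658, 0.0043, 0.0615]
eef_rot: [0.793, 0.609, -0.0, -0.0]
wrist_force: [-0.1, 0.4, -2.8]
width: 0.0123
grasp_force: 68.4
```

{"api": "move_arm", "payload": {
  "claw": [0,0,0,0,0],
  "slide": [
    [0,0,0.001],
    [0,0,0.001],
    [0,0,0],
    [0,0,0],
    [0,0,0]
  ],
  "rot": [
    [0,0,0],
    [0,0,0],
    [0,0,0],
    [0,0,0],
    [0,0,0]
  ]
}}

```text
clock: 7.22
position: [0.5661, 0.0043, 0.0599]
eef_rot: [0.793, 0.609, 0.0, 0.0]
wrist_force: [-0.2, 1.4, -0.1]
width: 0.0124
grasp_force: 68.6
```

```bash
python3 plan.py; python3 - <<'E'
from plant import snapshot
import cv2,pickle,numpy as np
e=snapshot('side');d=snapshot('top')
a=np.hstack([cv2.resize(x,(400,400),interpolation=2) for x in(e['image'][190:270,255:335],d['image'][180:260,280:360])])
cv2.imwrite('pics/s4.png',a);pickle.dump(d,open('t4.pkl','wb'))
E
```

```text
t 7.22 p [0.5661 0.0043 0.0599] yaw 74.99 tiltz [ 4.e-04 -2.e-04 -1.e+00] w 0.0124 gf 68.6 F [-0.2  1.4 -0.1] q [-0.13  0.27  1.82 -0.    1.06  0.13]
```

View pics/s4.png

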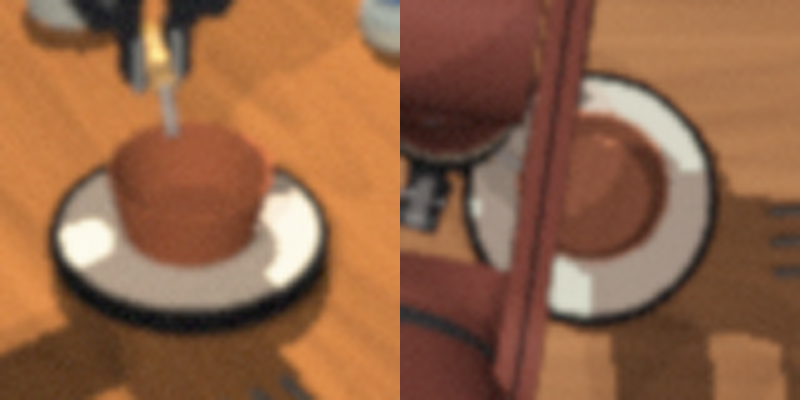

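Both views show the pan upright on the face, roughly centred, with the top-view rim around (592,187) against the table's (592,198). Contact has unloaded the wrist, so I'll release.

{"api": "move_arm", "payload": {
  "claw": [0.02,0.045,0.045,0.045,0.045],
  "slide": [
    [0,0,0],
    [0,0,0],
    [0,0,0],
    [0,0,-0.03],
    [0,0,-0.05]
  ],
  "rot": [
    [0,0,0],
    [0,0,0],
    [0,0,0],
    [0,0,0],
    [0,0,0]
  ]
}}

```text
clock: 7.95
position: [0.5639, 0.0044, 0.1382]
eef_rot: [0.793, 0.609, -0.002, -0.002]
wrist_force: [1.4, -0.6, 0.9]
width: 0.045
grasp_force: 0.0
```

```bash
python3 plan.py "0.609 0.271 0.19 87.5 0.045 6"
```

```text
t 7.95 p [0.5639 0.0044 0.1382] yaw 74.98 tiltz [-5.5e-03  5.0e-04 -1.0e+00] w 0.045 gf 0.0 F [ 1.4 -0.6  0.9] q [-0.13  0.17  1.77 -0.    1.21  0.13]
{"claw": [0.045, 0.045, 0.045, 0.045, 0.045], "slide": [[0.0448, -0.0043, -0.0087], [0.045, -0.0026, -0.0086], [0.0451, -0.001, -0.0086], [0.045, 0.0006, -0.0086], [0.045, 0.0024, -0.0087]], "rot": [[-0.005, 0.001, -0.036], [0.0, 0.0, -0.037], [0.0, 0.0, -0.036], [0.0, 0.0, -0.037], [0.0, 0.0, -0.036]]}
{"claw": [0.045, 0.045, 0.045, 0.045, 0.045], "slide": [[0.0449, 0.0039, -0.0086], [0, 0, 0], [0, 0, 0], [0, 0, 0], [0, 0, 0]], "rot": [[0.0, 0.0, -0.036], [0, 0, 0], [0, 0, 0], [0, 0, 0], [0, 0, 0]]}
```

{"api": "move_arm", "payload": {
  "claw": [0.05,0.05,0.05,0.05,0.05],
  "slide": [
    [0.045,-0.004,-0.009],
    [0.045,-0.003,-0.009],
    [0.045,-0.001,-0.009],
    [0.045,0.001,-0.009],
    [0.045,0.002,-0.009]
  ],
  "rot": [
    [0,0,-0.036],
    [0,0,-0.037],
    [0,0,-0.036],
    [0,0,-0.037],
    [0,0,-0.036]
  ]
}}

```text
clock: 8.57
position: [0.6034, 0.2279, 0.1848]
eef_rot: [0.734, 0.679, -0.0, 0.0]
wrist_force: [0.7, -0.1, -0.6]
width: 0.0499
grasp_force: 0.0
```

{"api": "move_arm", "payload": {
  "claw": [0.05,0.05,0.05,0.05,0.05],
  "slide": [
    [0.045,0.004,-0.009],
    [0,0,0],
    [0,0,0],
    [0,0,0],
    [0,0,0]
  ],
  "rot": [
    [0,0,-0.036],
    [0,0,0],
    [0,0,0],
    [0,0,0],
    [0,0,0]
  ]
}}

```text
clock: 9.2
position: [0.6109, 0.2698, 0.1933]
eef_rot: [0.723, 0.691, -0.0, -0.0]
wrist_force: [0.8, 0.4, -0.1]
width: 0.0501
grasp_force: 0.0
```

```bash
python3 - <<'E'
from plant import snapshot
import cv2,pickle,numpy as np
e=snapshot('wrist');d=snapshot('top')
a=np.hstack([e['image'][:,:], np.zeros((420,1,3),np.uint8)])
b=cv2.resize(d['image'][175:265,275:365],(400,400),interpolation=2)
a=cv2.resize(a,(533,400))
cv2.imwrite('pics/w5.png',np.hstack([a[:,70:470],b]));pickle.dump(d,open('t5.pkl','wb'));pickle.dump(e,open('w5.pkl','wb'))
E
python3 plan.py "0.609 0.271 0.034 87.5 0.05 5"
```

```text
t 9.3 p [0.611  0.2702 0.1935] yaw 87.41 tiltz [-4.e-04 -2.e-04 -1.e+00] w 0.0499 gf 0.0 F [ 0.4  0.4 -0.4] q [ 0.3   0.35  1.44 -0.    1.35  0.34]
{"claw": [0.05, 0.05, 0.05, 0.05, 0.05], "slide": [[0.0002, -0.0004, 0.0319], [0.0001, -0.0004, 0.0319], [0.0002, -0.0004, 0.0319], [0.0001, -0.0004, 0.0319], [0.0002, -0.0004, 0.0319]], "rot": [[0.0, 0.0, 0.0], [0.0, 0.0, -0.001], [0.0, 0.0, 0.0], [0.0, 0.0, 0.0], [0.0, 0.0, -0.001]]}
```

View pics/w5.png

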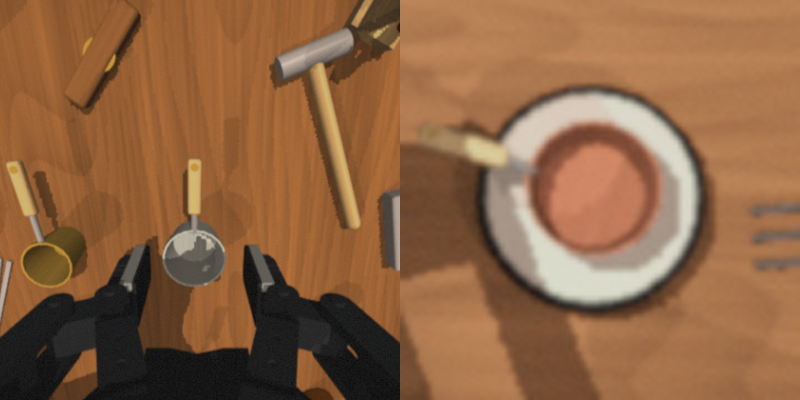

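Left: the medium handle runs (194,160)–(195,215), slightly left of the finger midline. Right: the copper rim centre is at (594,188.5) against the table's (593,198.5) in the 4.44x crop.

```bash
python3 - <<'E'
import pickle
from h import *
w=pickle.load(open('w5.pkl','rb'));t=pickle.load(open('t5.pkl','rb'))
W=lambda u,v:((u+70.5)*561/533-.5,(v+.5)*1.05-.5)
T=lambda u,v:((u-400+.5)/4.444-.5+275,(v+.5)/4.444-.5+175)
a=at_z(w,W(194.5,160),.056);b=at_z(w,W(194.5,214),.056);r=at_z(w,W(194.5,258),.046)
print('M grip',(a+b)/2,np.linalg.norm(a-b),np.degrees(np.arctan2(*(a-b)[1::-1])),'rim',r)
print('pan',at_z(t,T(594,188.5),.063),'table',at_z(t,T(593,198.5),.0235))
for e in((420,130),(505,158)):print(at_z(t,T(*e),.081))
E
```

```text
M grip [0.6092575  0.26984792 0.056     ] 0.05558049394111824 87.23425524505468 rim [0.6051226  0.18580824 0.046     ]
pan [ 0.5438089  -0.07771873  0.063     ] table [ 0.54309295 -0.07942646  0.0235    ]
[0.57559311 0.0331378  0.081     ]
[ 0.55908464 -0.02062664  0.081     ]
```

{"api": "move_arm", "payload": {
  "claw": [0.05,0.05,0.05,0.05,0.05],
  "slide": [
    [0,-0.001,0.035],
    [0,-0.001,0.035],
    [0,0,0.035],
    [0,0,0.03],
    [0,0,0.0245]
  ],
  "rot": [
    [0,0,0],
    [0,0,0],
    [0,0,0],
    [0,0,0],
    [0,0,0]
  ]
}}

```text
clock: 9.93
position: [0.6084, 0.2705, 0.0326]
eef_rot: [0.723, 0.691, -0.001, -0.0]
wrist_force: [-0.0, -0.4, -0.4]
width: 0.0499
grasp_force: 0.0
```

{"api": "move_arm", "payload": {
  "claw": [0.02,0.01,0.0,0.0,0.0],
  "slide": [
    [0,0,0],
    [0,0,0],
    [0,0,0],
    [0,0,0],
    [0,0,0]
  ],
  "rot": [
    [0,0,0],
    [0,0,0],
    [0,0,0],
    [0,0,0],
    [0,0,0]
  ]
}}

```text
clock: 10.55
position: [0.6098, 0.2715, 0.0353]
eef_rot: [0.722, 0.691, 0.001, 0.0]
wrist_force: [0.2, 0.7, 2.3]
width: 0.0124
grasp_force: 68.6
```

```bash
python3 plan.py "0.609 0.271 0.12 87.5 0 3"
```

```text
t 10.55 p [0.6098 0.2715 0.0353] yaw 87.49 tiltz [ 2.e-03  7.e-04 -1.e+00] w 0.0124 gf 68.6 F [0.2 0.7 2.3] q [0.3  0.51 1.54 0.   1.09 0.34]
{"claw": [0.0, 0.0, 0.0, 0.0, 0.0], "slide": [[-0.0002, -0.0002, -0.0282], [-0.0002, -0.0003, -0.0283], [-0.0002, -0.0002, -0.0282], [0, 0, 0], [0, 0, 0]], "rot": [[0.002, -0.001, 0.0], [0.0, 0.0, 0.0], [0.0, 0.0, 0.0], [0, 0, 0], [0, 0, 0]]}
```

{"api": "move_arm", "payload": {
  "claw": [0,0,0,0,0],
  "slide": [
    [0,0,-0.01],
    [0,0,-0.03],
    [0,0,-0.04],
    [0,0,-0.045],
    [0,0,0]
  ],
  "rot": [
    [0,0,0],
    [0,0,0],
    [0,0,0],
    [0,0,0],
    [0,0,0]
  ]
}}

```text
clock: 11.18
position: [0.6118, 0.2721, 0.1652]
eef_rot: [0.722, 0.691, 0.004, 0.002]
wrist_force: [-0.7, 0.1, -1.4]
width: 0.0125
grasp_force: 68.3
```

```bash
python3 plan.py "0.461 -0.1005 0.16 195 0 13"
```

```text
t 11.18 p [0.6118 0.2721 0.1652] yaw 87.48 tiltz [ 0.0086  0.0026 -1.    ] w 0.0125 gf 68.3 F [-0.7  0.1 -1.4] q [ 0.3   0.37  1.47 -0.    1.29  0.34]
{"claw": [0.0, 0.0, 0.0, 0.0, 0.0], "slide": [[-0.0291, -0.0103, 0.0002], [-0.0274, -0.0144, 0.0004], [-0.025, -0.0183, 0.0004], [-0.0221, -0.0216, 0.0004], [-0.0188, -0.0245, 0.0004]], "rot": [[0.009, -0.002, -0.144], [0.0, 0.0, -0.145], [0.0, 0.0, -0.144], [0.0, -0.001, -0.144], [0.0, 0.0, -0.145]]}
{"claw": [0.0, 0.0, 0.0, 0.0, 0.0], "slide": [[-0.015, -0.027, 0.0004], [-0.011, -0.0289, 0.0004], [-0.0068, -0.0302, 0.0004], [-0.0023, -0.0308, 0.0005], [0.0021, -0.0309, 0.0004]], "rot": [[0.0, 0.0, -0.144], [0.0, 0.0, -0.144], [0.0, 0.0, -0.145], [0.0, 0.0, -0.144], [0.0, 0.0, -0.145]]}
{"claw": [0.0, 0.0, 0.0, 0.0, 0.0], "slide": [[0.0066, -0.0302, 0.0004], [0.0108, -0.0289, 0.0004], [0.0149, -0.0272, 0.0004], [0, 0, 0], [0, 0, 0]], "rot": [[0.0, 0.0, -0.144], [-0.001, 0.0, -0.144], [0.0, 0.0, -0.145], [0, 0, 0], [0, 0, 0]]}
```

{"api": "move_arm", "payload": {
  "claw": [0,0,0,0,0],
  "slide": [
    [-0.029,-0.01,0],
    [-0.027,-0.014,0],
    [-0.025,-0.018,0],
    [-0.022,-0.022,0],
    [-0.019,-0.024,0]
  ],
  "rot": [
    [0,0,-0.144],
    [0,0,-0.145],
    [0,0,-0.144],
    [0,0,-0.144],
    [0,0,-0.145]
  ]
}}

```text
clock: 11.8
position: [0.5504, 0.1275, 0.1578]
eef_rot: [0.43, 0.903, -0.001, -0.001]
wrist_force: [0.2, -0.7, -0.4]
width: 0.0124
grasp_force: 68.4
```

{"api": "move_arm", "payload": {
  "claw": [0,0,0,0,0],
  "slide": [
    [-0.015,-0.027,0],
    [-0.011,-0.029,0],
    [-0.007,-0.03,0],
    [-0.002,-0.031,0],
    [0.002,-0.031,0]
  ],
  "rot": [
    [0,0,-0.144],
    [0,0,-0.144],
    [0,0,-0.145],
    [0,0,-0.144],
    [0,0,-0.145]
  ]
}}

```text
clock: 12.42
position: [0.4923, -0.0158, 0.158]
eef_rot: [0.083, 0.997, -0.0, -0.001]
wrist_force: [-0.1, 1.0, -1.5]
width: 0.0122
grasp_force: 68.4
```

{"api": "move_arm", "payload": {
  "claw": [0,0,0,0,0],
  "slide": [
    [0.007,-0.03,0],
    [0.011,-0.029,0],
    [0.015,-0.027,0],
    [0,0,0],
    [0,0,0]
  ],
  "rot": [
    [0,0,-0.144],
    [0,0,-0.144],
    [0,0,-0.145],
    [0,0,0],
    [0,0,0]
  ]
}}

```text
clock: 13.05
position: [0.458, -0.1002, 0.1586]
eef_rot: [-0.13, 0.992, 0.0, -0.001]
wrist_force: [-0.0, -0.3, -1.4]
width: 0.0121
grasp_force: 68.3
```

```bash
python3 plan.py "0.461 -0.1005 0.11 195 0 3"; python3 - <<'E'
from plant import snapshot
import cv2,pickle,numpy as np
e=snapshot('side');d=snapshot('top')
a=np.hstack([cv2.resize(x,(400,400),interpolation=2) for x in(e['image'][160:270,245:355],d['image'][165:265,270:370])])
cv2.imwrite('pics/s6.png',a);pickle.dump(d,open('t6.pkl','wb'))
E
```

```text
t 13.05 p [ 0.458  -0.1002  0.1586] yaw -165.11 tiltz [-1.3e-03  7.0e-04 -1.0e+00] w 0.0121 gf 68.3 F [-0.  -0.3 -1.4] q [-0.38 -0.09  2.    0.    1.24 -2.21]
{"claw": [0.0, 0.0, 0.0, 0.0, 0.0], "slide": [[-0.001, -0.0004, 0.0162], [-0.0009, -0.0003, 0.0162], [-0.001, -0.0004, 0.0162], [0, 0, 0], [0, 0, 0]], "rot": [[0.001, -0.001, -0.001], [0.0, 0.0, 0.0], [0.0, 0.0, -0.001], [0, 0, 0], [0, 0, 0]]}
```

View pics/s6.png

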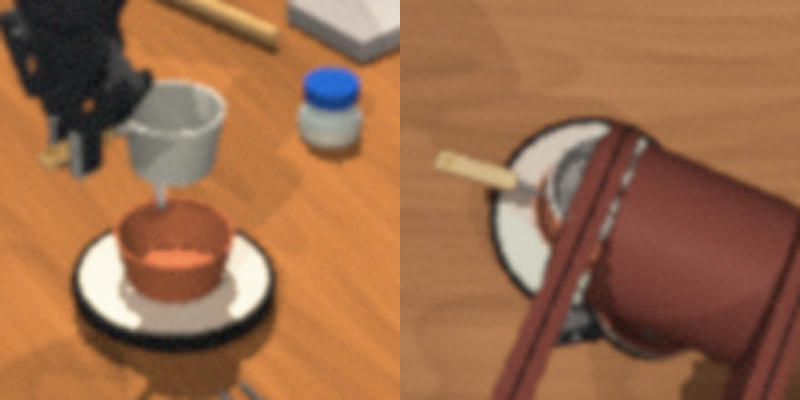

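Side view: the medium pan is level and directly over the copper one (both at column 176); the large pan is undisturbed. I'll lower it.

{"api": "move_arm", "payload": {
  "claw": [0,0,0,0,0],
  "slide": [
    [-0.001,0,0.016],
    [-0.001,0,0.016],
    [-0.001,-0.001,0.016],
    [0,0,0.015],
    [0,0,0.01]
  ],
  "rot": [
    [0,0,0],
    [0,0,0],
    [0,0,0],
    [0,0,0],
    [0,0,0]
  ]
}}

```text
clock: 13.78
position: [0.4609, -0.1007, 0.0846]
eef_rot: [-0.131, 0.991, 0.0, -0.001]
wrist_force: [0.4, -0.4, -1.1]
width: 0.0121
grasp_force: 68.4
```

{"api": "move_arm", "payload": {
  "claw": [0,0,0,0,0],
  "slide": [
    [0,0,0.01],
    [0,0,0.008],
    [0,0,0.002],
    [0,0,0],
    [0,0,0]
  ],
  "rot": [
    [0,0,0],
    [0,0,0],
    [0,0,0],
    [0,0,0],
    [0,0,0]
  ]
}}

```text
clock: 14.4
position: [0.4619, -0.1011, 0.0666]
eef_rot: [-0.131, 0.991, -0.0, 0.0]
wrist_force: [-0.3, -0.3, -2.0]
width: 0.0124
grasp_force: 68.4
```

{"api": "move_arm", "payload": {
  "claw": [0,0,0,0,0],
  "slide": [
    [0,0,0.0015],
    [0,0,0.0015],
    [0,0,0],
    [0,0,0],
    [0,0,0]
  ],
  "rot": [
    [0,0,0],
    [0,0,0],
    [0,0,0],
    [0,0,0],
    [0,0,0]
  ]
}}

```text
clock: 15.02
position: [0.4617, -0.101, 0.0633]
eef_rot: [-0.131, 0.991, -0.0, -0.0]
wrist_force: [-0.5, -0.1, 1.6]
width: 0.0122
grasp_force: 68.6
```

{"api": "move_arm", "payload": {
  "claw": [0.02,0.045,0.045,0.045,0.045],
  "slide": [
    [0,0,0.0],
    [0,0,0],
    [0,0,0],
    [0,0,-0.03],
    [0,0,-0.05]
  ],
  "rot": [
    [0,0,0],
    [0,0,0],
    [0,0,0],
    [0,0,0],
    [0,0,0]
  ]
}}

```text
clock: 15.65
position: [0.4598, -0.1002, 0.1421]
eef_rot: [-0.131, 0.991, 0.001, -0.002]
wrist_force: [0.9, -0.6, 0.3]
width: 0.0447
grasp_force: 0.0
```

```bash
python3 plan.py "0.4355 0.2765 0.19 95 0.05 11" 
```

```text
t 15.65 p [ 0.4598 -0.1002  0.1421] yaw -164.98 tiltz [-0.0049  0.0017 -1.    ] w 0.0447 gf 0.0 F [ 0.9 -0.6  0.3] q [-0.38 -0.06  2.   -0.    1.21 -2.22]
{"claw": [0.05, 0.05, 0.05, 0.05, 0.05], "slide": [[-0.0067, 0.0337, -0.0043], [-0.0197, 0.0281, -0.0043], [-0.0293, 0.0178, -0.0044], [-0.034, 0.0047, -0.0044], [-0.033, -0.0094, -0.0043]], "rot": [[0.004, -0.004, -0.413], [0.0, 0.0, -0.412], [0.0, 0.0, -0.412], [0.0, 0.0, -0.413], [0.0, 0.0, -0.412]]}
{"claw": [0.05, 0.05, 0.05, 0.05, 0.05], "slide": [[-0.0265, -0.0218, -0.0044], [-0.0155, -0.0306, -0.0043], [-0.0019, -0.0343, -0.0044], [0.0119, -0.0322, -0.0044], [0.0239, -0.0246, -0.0043]], "rot": [[0.0, 0.0, -0.413], [0.0, 0.0, -0.412], [0.0, 0.0, -0.413], [0.0, 0.0, -0.412], [0.0, 0.0, -0.413]]}
{"claw": [0.05, 0.05, 0.05, 0.05, 0.05], "slide": [[0.0317, -0.0131, -0.0044], [0, 0, 0], [0, 0, 0], [0, 0, 0], [0, 0, 0]], "rot": [[0.0, 0.0, -0.412], [0, 0, 0], [0, 0, 0], [0, 0, 0], [0, 0, 0]]}
```

```bash
python3 plan.py "0.4355 0.2765 0.19 -265 0.05 11" 
```

```text
t 15.65 p [ 0.4598 -0.1002  0.1421] yaw -164.98 tiltz [-0.0049  0.0017 -1.    ] w 0.0447 gf 0.0 F [ 0.9 -0.6  0.3] q [-0.38 -0.06  2.   -0.    1.21 -2.22]
{"claw": [0.05, 0.05, 0.05, 0.05, 0.05], "slide": [[-0.0067, 0.0337, -0.0043], [-0.0014, 0.0343, -0.0044], [0.0041, 0.034, -0.0043], [0.0094, 0.033, -0.0044], [0.0146, 0.0311, -0.0043]], "rot": [[0.003, -0.004, 0.159], [0.0, 0.0, 0.158], [-0.001, 0.0, 0.159], [0.0, 0.0, 0.159], [0.0, 0.0, 0.159]]}
{"claw": [0.05, 0.05, 0.05, 0.05, 0.05], "slide": [[0.0192, 0.0284, -0.0043], [0.0235, 0.025, -0.0044], [0.0272, 0.021, -0.0044], [0.0301, 0.0164, -0.0043], [0.0324, 0.0115, -0.0044]], "rot": [[0.0, -0.001, 0.158], [0.0, 0.0, 0.159], [0.0, 0.0, 0.159], [0.0, 0.0, 0.158], [0.0, 0.0, 0.159]]}
{"claw": [0.05, 0.05, 0.05, 0.05, 0.05], "slide": [[0.0337, 0.0062, -0.0044], [0, 0, 0], [0, 0, 0], [0, 0, 0], [0, 0, 0]], "rot": [[0.001, 0.0, 0.159], [0, 0, 0], [0, 0, 0], [0, 0, 0], [0, 0, 0]]}
```

{"api": "move_arm", "payload": {
  "claw": [0.05,0.05,0.05,0.05,0.05],
  "slide": [
    [-0.007,0.034,-0.004],
    [-0.001,0.034,-0.004],
    [0.004,0.034,-0.004],
    [0.009,0.033,-0.004],
    [0.015,0.031,-0.004]
  ],
  "rot": [
    [0,0,0.159],
    [0,0,0.158],
    [0,0,0.159],
    [0,0,0.159],
    [0,0,0.159]
  ]
}}

```text
clock: 16.27
position: [0.4502, 0.0714, 0.1633]
eef_rot: [0.265, 0.964, -0.0, 0.0]
wrist_force: [0.4, -0.7, 0.1]
width: 0.0501
grasp_force: 0.0
```

{"api": "move_arm", "payload": {
  "claw": [0.05,0.05,0.05,0.05,0.05],
  "slide": [
    [0.019,0.028,-0.004],
    [0.023,0.025,-0.004],
    [0.027,0.021,-0.004],
    [0.03,0.016,-0.004],
    [0.032,0.012,-0.004]
  ],
  "rot": [
    [0,0,0.158],
    [0,0,0.159],
    [0,0,0.159],
    [0,0,0.158],
    [0,0,0.159]
  ]
}}

```text
clock: 16.9
position: [0.44, 0.2414, 0.1832]
eef_rot: [0.617, 0.787, -0.0, -0.0]
wrist_force: [0.9, 0.6, 0.8]
width: 0.0499
grasp_force: 0.0
```

{"api": "move_arm", "payload": {
  "claw": [0.05,0.05,0.05,0.05,0.05],
  "slide": [
    [0.034,0.006,-0.004],
    [0,0,0],
    [0,0,0],
    [0,0,0],
    [0,0,0]
  ],
  "rot": [
    [0,0,0.159],
    [0,0,0],
    [0,0,0],
    [0,0,0],
    [0,0,0]
  ]
}}

```text
clock: 17.52
position: [0.4379, 0.2739, 0.187]
eef_rot: [0.676, 0.737, -0.0, -0.0]
wrist_force: [0.9, 0.4, -0.5]
width: 0.05
grasp_force: 0.0
```

```bash
python3 - <<'E'
from plant import snapshot
import cv2,pickle,numpy as np
e=snapshot('wrist');d=snapshot('top');s=snapshot('side')
b=cv2.resize(d['image'][175:265,275:365],(400,300*4//3),interpolation=2)
c=cv2.resize(s['image'][190:270,245:345],(400,200),interpolation=2)[:200]
a=cv2.resize(e['image'],(533,400))[:,70:470]
cv2.imwrite('pics/w7.png',np.vstack([np.hstack([a,b]),np.hstack([c,c*0])]));pickle.dump(d,open('t7.pkl','wb'));pickle.dump(e,open('w7.pkl','wb'))
E
python3 plan.py
```

```text
t 17.68 p [0.4379 0.2742 0.1871] yaw 94.96 tiltz [-3.e-04 -1.e-04 -1.e+00] w 0.0501 gf 0.0 F [0.2 0.2 0.6] q [ 0.41 -0.    1.85  0.    1.29  0.32]
```

View pics/w7.png

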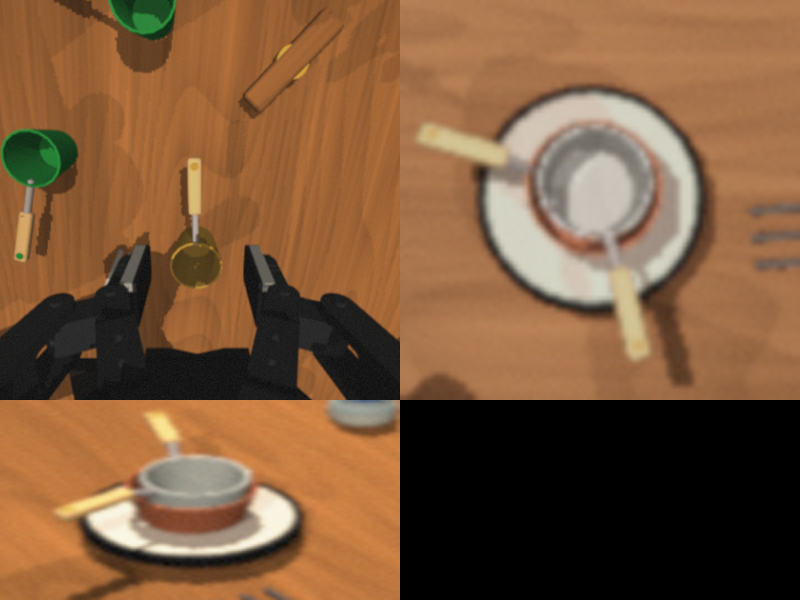

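The medium pan sits level inside the copper one (rim centre (595,182) in the top crop), handles about 120° apart. The small handle runs (195,160)–(195,214) in the wrist view.

```bash
python3 - <<'E'
import pickle
from h import *
w=pickle.load(open('w7.pkl','rb'));t=pickle.load(open('t7.pkl','rb'))
W=lambda u,v:((u+70.5)*561/533-.5,(v+.5)*1.05-.5)
T=lambda u,v:((u-400+.5)/4.444-.5+275,(v+.5)/4.444-.5+175)
a=at_z(w,W(194.5,159),.056);b=at_z(w,W(195,213.5),.056);r=at_z(w,W(196,264),.058)
print('S grip',(a+b)/2,np.linalg.norm(a-b),np.degrees(np.arctan2(*(a-b)[1::-1])),'rim',r)
print('med',at_z(t,T(596,182.5),.074))
e=[at_z(t,T(*e),.084) for e in((638,356),(612,268))];print((e[0]+e[1])/2,np.degrees(np.arctan2(*(e[0]-e[1])[1::-1])))
E
```

```text
S grip [0.43632335 0.27623596 0.056     ] 0.05473018860086362 95.31585207666186 rim [0.44462839 0.19327128 0.058     ]
med [ 0.54601483 -0.07828915  0.074     ]
[ 0.46402321 -0.0968284   0.084     ] -162.77847171088857
```

{"api": "move_arm", "payload": {
  "claw": [0.05,0.05,0.05,0.05,0.05],
  "slide": [
    [0.001,-0.001,0.033],
    [0.001,-0.001,0.033],
    [0,0,0.033],
    [0,0,0.03],
    [0,0,0.024]
  ],
  "rot": [
    [0,0,0],
    [0,0,0],
    [0,0,0],
    [0,0,0],
    [0,0,0]
  ]
}}

```text
clock: 18.3
position: [0.4352, 0.2761, 0.0328]
eef_rot: [0.676, 0.737, -0.001, -0.0]
wrist_force: [0.9, 0.6, 0.5]
width: 0.0499
grasp_force: 0.0
```

{"api": "move_arm", "payload": {
  "claw": [0.02,0.01,0.0,0.0,0.0],
  "slide": [
    [0,0,0],
    [0,0,0],
    [0,0,0],
    [0,0,0],
    [0,0,0]
  ],
  "rot": [
    [0,0,0],
    [0,0,0],
    [0,0,0],
    [0,0,0],
    [0,0,0]
  ]
}}

```text
clock: 18.92
position: [0.4364, 0.277, 0.0351]
eef_rot: [0.676, 0.737, 0.001, 0.0]
wrist_force: [0.2, 1.5, 1.7]
width: 0.0127
grasp_force: 68.6
```

{"api": "move_arm", "payload": {
  "claw": [0,0,0,0,0],
  "slide": [
    [0,0,-0.01],
    [0,0,-0.03],
    [0,0,-0.045],
    [0,0,-0.045],
    [0,0,-0.02]
  ],
  "rot": [
    [0,0,0],
    [0,0,0],
    [0,0,0],
    [0,0,0],
    [0,0,0]
  ]
}}

```text
clock: 19.55
position: [0.4368, 0.277, 0.1878]
eef_rot: [0.676, 0.737, 0.002, 0.001]
wrist_force: [0.3, 0.1, -0.8]
width: 0.0126
grasp_force: 68.4
```

```bash
python3 plan.py "0.605 -0.139 0.183 -45 0 17"
```

```text
t 19.55 p [0.4368 0.277  0.1878] yaw 94.99 tiltz [ 0.0039  0.0016 -1.    ] w 0.0126 gf 68.4 F [ 0.3  0.1 -0.8] q [ 0.41 -0.01  1.86 -0.    1.29  0.33]
{"claw": [0.0, 0.0, 0.0, 0.0, 0.0], "slide": [[-0.0252, 0.0077, 0.0003], [-0.0239, 0.0113, 0.0003], [-0.022, 0.0146, 0.0003], [-0.0197, 0.0175, 0.0003], [-0.017, 0.0203, 0.0003]], "rot": [[0.004, -0.002, 0.144], [0.0, 0.0, 0.143], [0.0, 0.0, 0.144], [0.0, 0.0, 0.144], [0.0, 0.0, 0.144]]}
{"claw": [0.0, 0.0, 0.0, 0.0, 0.0], "slide": [[-0.0139, 0.0224, 0.0002], [-0.0105, 0.0242, 0.0003], [-0.007, 0.0254, 0.0003], [-0.0033, 0.0262, 0.0003], [0.0006, 0.0264, 0.0003]], "rot": [[0.0, 0.0, 0.143], [0.0, 0.0, 0.144], [0.0, 0.0, 0.144], [0.0, 0.0, 0.143], [0.0, 0.0, 0.144]]}
{"claw": [0.0, 0.0, 0.0, 0.0, 0.0], "slide": [[0.0043, 0.0261, 0.0003], [0.0079, 0.0251, 0.0003], [0.0116, 0.0238, 0.0003], [0.0147, 0.0218, 0.0003], [0.0178, 0.0196, 0.0003]], "rot": [[0.0, 0.0, 0.144], [0.0, 0.0, 0.144], [0.0, 0.0, 0.143], [0.0, 0.0, 0.144], [0.0, 0.0, 0.144]]}
{"claw": [0.0, 0.0, 0.0, 0.0, 0.0], "slide": [[0.0204, 0.0167, 0.0003], [0.0226, 0.0137, 0.0003], [0, 0, 0], [0, 0, 0], [0, 0, 0]], "rot": [[0.0, 0.0, 0.144], [0.0, 0.0, 0.143], [0, 0, 0], [0, 0, 0], [0, 0, 0]]}
```

{"api": "move_arm", "payload": {
  "claw": [0,0,0,0,0],
  "slide": [
    [-0.025,0.008,0],
    [-0.024,0.011,0],
    [-0.022,0.015,0],
    [-0.02,0.0175,0],
    [-0.017,0.02,0]
  ],
  "rot": [
    [0,0,0.144],
    [0,0,0.143],
    [0,0,0.144],
    [0,0,0.144],
    [0,0,0.144]
  ]
}}

```text
clock: 20.18
position: [0.485, 0.153, 0.1844]
eef_rot: [0.893, 0.45, -0.0, 0.0]
wrist_force: [-0.2, 0.9, -0.3]
width: 0.0123
grasp_force: 68.3
```

{"api": "move_arm", "payload": {
  "claw": [0,0,0,0,0],
  "slide": [
    [-0.014,0.0225,0],
    [-0.0105,0.024,0],
    [-0.007,0.0255,0],
    [-0.003,0.026,0],
    [0.0005,0.0265,0]
  ],
  "rot": [
    [0,0,0.143],
    [0,0,0.144],
    [0,0,0.144],
    [0,0,0.143],
    [0,0,0.144]
  ]
}}

```text
clock: 20.8
position: [0.5346, 0.031, 0.1844]
eef_rot: [0.994, 0.108, -0.0, 0.0]
wrist_force: [0.3, 0.6, -1.8]
width: 0.0124
grasp_force: 68.4
```

{"api": "move_arm", "payload": {
  "claw": [0,0,0,0,0],
  "slide": [
    [0.004,0.026,0],
    [0.008,0.025,0],
    [0.0115,0.024,0],
    [0.015,0.022,0],
    [0.018,0.0195,0]
  ],
  "rot": [
    [0,0,0.144],
    [0,0,0.144],
    [0,0,0.143],
    [0,0,0.144],
    [0,0,0.144]
  ]
}}

```text
clock: 21.42
position: [0.5841, -0.0917, 0.1843]
eef_rot: [0.969, -0.249, -0.0, 0.0]
wrist_force: [0.1, -0.1, -1.2]
width: 0.0122
grasp_force: 68.4
```

{"api": "move_arm", "payload": {
  "claw": [0,0,0,0,0],
  "slide": [
    [0.0205,0.0165,0],
    [0.0225,0.0135,0],
    [0,0,0],
    [0,0,0],
    [0,0,0]
  ],
  "rot": [
    [0,0,0.144],
    [0,0,0.143],
    [0,0,0],
    [0,0,0],
    [0,0,0]
  ]
}}

```text
clock: 22.05
position: [0.6039, -0.1386, 0.1841]
eef_rot: [0.924, -0.382, -0.0, 0.0]
wrist_force: [0.3, 0.7, -0.7]
width: 0.0128
grasp_force: 68.4
```

```bash
python3 plan.py "0.605 -0.139 0.11 -45 0 4"; python3 - <<'E'
from plant import snapshot
import cv2,pickle,numpy as np
e=snapshot('side');d=snapshot('top')
a=np.hstack([cv2.resize(x,(400,400),interpolation=2) for x in(e['image'][150:270,235:355],d['image'][165:265,270:370])])
cv2.imwrite('pics/s8.png',a);pickle.dump(d,open('t8.pkl','wb'))
E
```

```text
t 22.05 p [ 0.6039 -0.1386  0.1841] yaw -44.89 tiltz [-8.e-04  2.e-04 -1.e+00] w 0.0128 gf 68.4 F [ 0.3  0.7 -0.7] q [-0.35  0.24  1.59 -0.    1.31  2.  ]
{"claw": [0.0, 0.0, 0.0, 0.0, 0.0], "slide": [[0.0003, -0.0001, 0.0185], [0.0003, -0.0002, 0.0185], [0.0002, -0.0001, 0.0186], [0.0003, -0.0001, 0.0185], [0, 0, 0]], "rot": [[0.0, 0.001, 0.0], [0.0, 0.0, 0.001], [0.0, 0.0, 0.0], [0.0, 0.0, 0.001], [0, 0, 0]]}
```

View pics/s8.png

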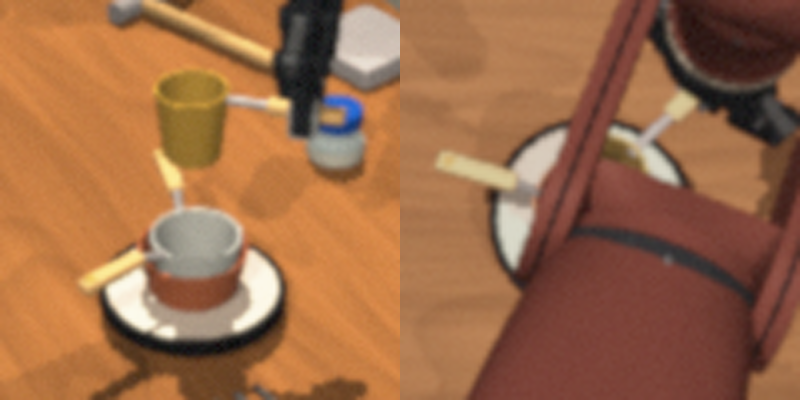

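Brass pan is level above the nest, at column 192 against the medium rim's 196. I'll check that offset against the calibration.

```bash
python3 - <<'E'
import pickle
from h import *
d=pickle.load(open('side0.pkl','rb'))
S=lambda q:((q-[235,150])+.5)*400/120-.5
c=np.array([.6039,-.1386])-.0855*np.array([.707,-.707])
print('small rim pred',c,S(proj(d,[[*c,.184-.0345+.058],[*c,.184-.0345]])))
print('med rim pred',S(proj(d,[[.5445,-.0785,.074],[.5505,-.0785,.074],[.5445,-.0725,.074]])))
E
```

```text
small rim pred [ 0.5434515 -0.0781515] [[191.76200401  88.24653417]
 [191.6101483  154.6038792 ]]
med rim pred [[192.82070894 235.85434851]
 [199.58341338 233.73604268]
 [189.16765253 231.90988998]]
```

{"api": "move_arm", "payload": {
  "claw": [0,0,0,0,0],
  "slide": [
    [0.001,-0.001,0.02],
    [0.0015,-0.0005,0.02],
    [0,0,0.02],
    [0,0,0.015],
    [0,0,0.01]
  ],
  "rot": [
    [0,0,0],
    [0,0,0],
    [0,0,0],
    [0,0,0],
    [0,0,0]
  ]
}}

```text
clock: 22.78
position: [0.6064, -0.1399, 0.0973]
eef_rot: [0.924, -0.383, -0.001, 0.0]
wrist_force: [0.6, -0.3, -0.5]
width: 0.0127
grasp_force: 68.4
```

{"api": "move_arm", "payload": {
  "claw": [0,0,0,0,0],
  "slide": [
    [0,0,0.01],
    [0,0,0.01],
    [0,0,0.008],
    [0,0,0],
    [0,0,0]
  ],
  "rot": [
    [0,0,0],
    [0,0,0],
    [0,0,0],
    [0,0,0],
    [0,0,0]
  ]
}}

```text
clock: 23.4
position: [0.6073, -0.1402, 0.0715]
eef_rot: [0.924, -0.383, 0.0, 0.0]
wrist_force: [0.1, -1.2, -1.7]
width: 0.0127
grasp_force: 68.4
```

{"api": "move_arm", "payload": {
  "claw": [0,0,0,0,0],
  "slide": [
    [0,0,0.002],
    [0,0,0.0015],
    [0,0,0],
    [0,0,0],
    [0,0,0]
  ],
  "rot": [
    [0,0,0],
    [0,0,0],
    [0,0,0],
    [0,0,0],
    [0,0,0]
  ]
}}

```text
clock: 24.02
position: [0.6071, -0.1402, 0.0677]
eef_rot: [0.924, -0.383, -0.0, 0.0]
wrist_force: [-0.3, -0.8, -1.6]
width: 0.0126
grasp_force: 68.4
```

{"api": "move_arm", "payload": {
  "claw": [0,0,0,0,0],
  "slide": [
    [0,0,0.001],
    [0,0,0.001],
    [0,0,0],
    [0,0,0],
    [0,0,0]
  ],
  "rot": [
    [0,0,0],
    [0,0,0],
    [0,0,0],
    [0,0,0],
    [0,0,0]
  ]
}}

```text
clock: 24.65
position: [0.6074, -0.1403, 0.066]
eef_rot: [0.924, -0.383, 0.0, 0.0]
wrist_force: [1.3, -1.2, 2.3]
width: 0.0122
grasp_force: 68.8
```

{"api": "move_arm", "payload": {
  "claw": [0.02,0.045,0.045,0.045,0.045],
  "slide": [
    [0,0,0],
    [0,0,0],
    [0,0,0],
    [0,0,-0.03],
    [0,0,-0.05]
  ],
  "rot": [
    [0,0,0],
    [0,0,0],
    [0,0,0],
    [0,0,0],
    [0,0,0]
  ]
}}

```text
clock: 25.28
position: [0.6051, -0.1394, 0.1437]
eef_rot: [0.924, -0.383, -0.003, 0.0]
wrist_force: [0.3, -0.7, 0.1]
width: 0.0451
grasp_force: 0.0
```

```bash
python3 plan.py "0.6085 -0.3275 0.17 -45 0.05 4" 
```

```text
t 25.27 p [ 0.6051 -0.1394  0.1437] yaw -44.99 tiltz [-0.0056  0.0019 -1.    ] w 0.0451 gf 0.0 F [ 0.3 -0.7  0.1] q [-0.35  0.29  1.61 -0.    1.24  2.  ]
{"claw": [0.05, 0.05, 0.05, 0.05, 0.05], "slide": [[0.0338, 0.0327, -0.0067], [0.0338, 0.0326, -0.0065], [0.0339, 0.0327, -0.0066], [0.0338, 0.0326, -0.0066], [0, 0, 0]], "rot": [[0.003, 0.005, 0.0], [0.0, 0.0, 0.0], [0.0, 0.0, 0.0], [0.0, 0.0, 0.0], [0, 0, 0]]}
```

{"api": "move_arm", "payload": {
  "claw": [0.05,0.05,0.05,0.05,0.05],
  "slide": [
    [0.033,0.033,-0.0065],
    [0.033,0.033,-0.0065],
    [0.033,0.033,-0.0065],
    [0.033,0.033,-0.0065],
    [0,0,0]
  ],
  "rot": [
    [0,0,0],
    [0,0,0],
    [0,0,0],
    [0,0,0],
    [0,0,0]
  ]
}}

```text
clock: 25.9
position: [0.6066, -0.3306, 0.1721]
eef_rot: [0.923, -0.384, 0.001, 0.001]
wrist_force: [-0.0, 0.8, 0.1]
width: 0.0503
grasp_force: 0.0
```

```bash
python3 - <<'E'
from plant import snapshot
import cv2,pickle,numpy as np
e=snapshot('wrist');d=snapshot('top');s=snapshot('side')
b=cv2.resize(d['image'][175:265,275:365],(400,400),interpolation=2)
c=cv2.resize(s['image'][190:270,245:345],(400,200),interpolation=2)
a=cv2.resize(e['image'],(533,400))[:,70:470]
cv2.imwrite('pics/w9.png',np.vstack([np.hstack([a,b]),np.hstack([c,c*0])]));pickle.dump(d,open('t9.pkl','wb'));pickle.dump(e,open('w9.pkl','wb'))
E
python3 plan.py
```

```text
t 26.05 p [ 0.6068 -0.326   0.1709] yaw -44.99 tiltz [-0.0012  0.0011 -1.    ] w 0.0504 gf 0.0 F [-0.4  0.7  0.5] q [-0.61  0.42  1.4   0.    1.33  1.75]
```

View pics/w9.png

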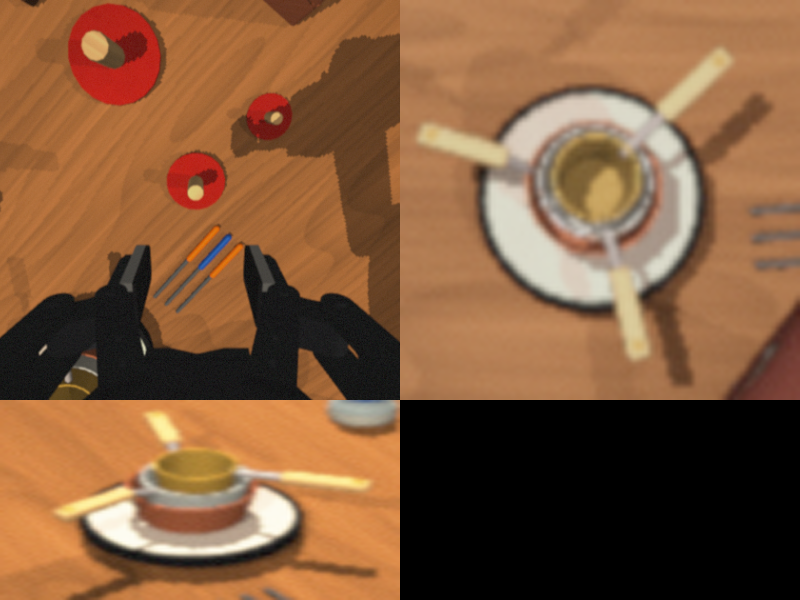

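All three pans are nested and level with their handles a third of a turn apart (top crop). The brass rim centre is (597,178); in the wrist view the middle lid's disc is at (196,181) and its knob top at (195,192).

```bash
python3 - <<'E'
import pickle
from h import *
w=pickle.load(open('w9.pkl','rb'));t=pickle.load(open('t9.pkl','rb'))
W=lambda u,v:((u+70.5)*561/533-.5,(v+.5)*1.05-.5)
T=lambda u,v:((u-400+.5)/4.444-.5+275,(v+.5)/4.444-.5+175)
print('knob',at_z(w,W(195.5,192),.049),'disc',at_z(w,W(196.5,181),.009),'dia',np.linalg.norm(at_z(w,W(167,181),.009)-at_z(w,W(226,181),.009)))
print('small',at_z(t,T(597,178),.089), at_z(t,T(597,178),.089)+[0,0,0])
E
python3 plan.py "0.6082 -0.3275 0.02 -45 0.04 5"
```

```text
knob [ 0.60815127 -0.33093187  0.049     ] disc [ 0.60767111 -0.33187514  0.009     ] dia 0.0635318045916133
small [ 0.54658348 -0.07799737  0.089     ] [ 0.54658348 -0.07799737  0.089     ]
t 26.05 p [ 0.6068 -0.326   0.1709] yaw -44.99 tiltz [-0.0012  0.0011 -1.    ] w 0.0504 gf 0.0 F [-0.4  0.7  0.5] q [-0.61  0.42  1.4   0.    1.33  1.75]
{"claw": [0.04, 0.04, 0.04, 0.04, 0.04], "slide": [[0.0005, 0.0, 0.0302], [0.0004, 0.0, 0.0302], [0.0004, 0.0001, 0.0302], [0.0004, 0.0, 0.0301], [0.0004, 0.0, 0.0302]], "rot": [[0.0, 0.002, 0.0], [0.0, 0.0, 0.0], [0.0, 0.0, 0.0], [0.0, 0.0, 0.0], [0.0, 0.0, 0.0]]}
```

{"api": "move_arm", "payload": {
  "claw": [0.05,0.05,0.05,0.05,0.05],
  "slide": [
    [0.002,0.001,0.025],
    [0.001,0,0.025],
    [0,0,0.025],
    [0,0,0],
    [0,0,0]
  ],
  "rot": [
    [0,0,0],
    [0,0,0],
    [0,0,0],
    [0,0,0],
    [0,0,0]
  ]
}}

```text
clock: 26.68
position: [0.6091, -0.329, 0.0976]
eef_rot: [0.924, -0.382, 0.0, 0.0]
wrist_force: [-0.1, 1.1, 0.6]
width: 0.0502
grasp_force: 0.0
```

```bash
python3 - <<'E'
from plant import snapshot
import cv2,pickle,numpy as np
from h import *
e=snapshot('wrist');pickle.dump(e,open('w10.pkl','wb'))
im=e['image'];hsv=cv2.cvtColor(im,cv2.COLOR_BGR2HSV)
m=(((hsv[...,0]<6)|(hsv[...,0]>174))&(hsv[...,1]>180)).astype(np.uint8)
n,l,st,ce=cv2.connectedComponentsWithStats(m)
for i in range(1,n):
    if st[i,4]>200:
        h=cv2.convexHull(np.argwhere(l==i)[:,::-1].astype(np.float32));el=cv2.fitEllipse(h);print(st[i],el,at_z(e,el[0],.008))
cv2.imwrite('pics/w10.png',im)
E
python3 plan.py
```

```text
[ 103    0  132  111 9278] ((168.28720092773438, 37.82313537597656), (127.78535461425781, 148.74302673339844), 154.51454162597656) [ 0.7511495  -0.36459212  0.008     ]
[ 353   96   63   64 2596] ((384.1849060058594, 127.04381561279297), (59.6041259765625, 66.46112823486328), 38.53397750854492) [ 0.60390949 -0.43032861  0.008     ]
[ 243  176   80   75 3840] ((282.31072998046875, 213.33407592773438), (74.54022979736328, 78.68769073486328), 89.16195678710938) [ 0.609238   -0.33102281  0.008     ]
t 26.73 p [ 0.6095 -0.3294  0.0982] yaw -44.94 tiltz [ 0.0015 -0.0012 -1.    ] w 0.05 gf 0.0 F [-0.2 -0.8  0.2] q [-0.61  0.49  1.44 -0.    1.21  1.75]
```

View pics/w10.png

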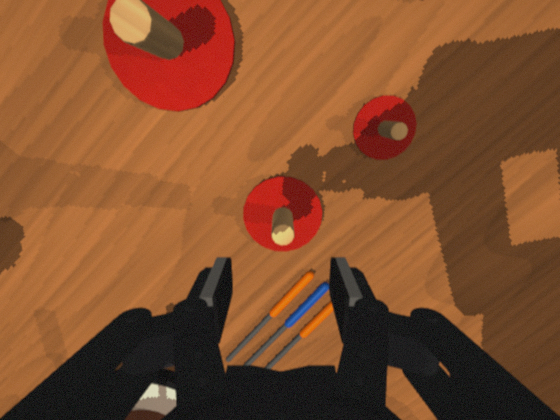

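The knob (top at (283,235), disc at (283,213)) lies on the finger midline. Wrist and top estimates agree to about 3 mm, so I'll descend and grip.

{"api": "move_arm", "payload": {
  "claw": [0.05,0.05,0.05,0.05,0.05],
  "slide": [
    [0,0,0.02],
    [0,0,0.025],
    [0,0,0.02],
    [0,0,0.0145],
    [0,0,0]
  ],
  "rot": [
    [0,0,0],
    [0,0,0],
    [0,0,0],
    [0,0,0],
    [0,0,0]
  ],
  "force": 45
}}

```text
clock: 27.35
position: [0.6074, -0.329, 0.0151]
eef_rot: [0.924, -0.383, -0.002, -0.0]
wrist_force: [0.4, 0.4, -0.1]
width: 0.0502
grasp_force: 0.0
```

{"api": "move_arm", "payload": {
  "claw": [0.03,0.02,0.0,0.0,0.0],
  "slide": [
    [0,0,0],
    [0,0,0],
    [0,0,0],
    [0,0,0],
    [0,0,0]
  ],
  "rot": [
    [0,0,0],
    [0,0,0],
    [0,0,0],
    [0,0,0],
    [0,0,0]
  ]
}}

```text
clock: 27.98
position: [0.6093, -0.3302, 0.0184]
eef_rot: [0.924, -0.383, 0.001, 0.0]
wrist_force: [-0.7, -0.5, 6.3]
width: 0.0148
grasp_force: 44.1
```

```bash
python3 plan.py
```

```text
t 27.98 p [ 0.6093 -0.3302  0.0184] yaw -44.99 tiltz [ 0.0015 -0.0013 -1.    ] w 0.0148 gf 44.1 F [-0.7 -0.5  6.3] q [-0.61  0.59  1.47 -0.    1.08  1.75]
```

{"api": "move_arm", "payload": {
  "claw": [0,0,0,0,0],
  "slide": [
    [0,0,-0.01],
    [0,0,-0.03],
    [0,0,-0.045],
    [0,0,-0.045],
    [0,0,-0.025]
  ],
  "rot": [
    [0,0,0],
    [0,0,0],
    [0,0,0],
    [0,0,0],
    [0,0,0]
  ]
}}

```text
clock: 28.6
position: [0.6093, -0.3301, 0.1756]
eef_rot: [0.924, -0.383, 0.002, 0.0]
wrist_force: [0.1, 0.6, -1.0]
width: 0.0147
grasp_force: 43.8
```

```bash
python3 plan.py "0.547 -0.079 0.173 -45 0 8"
```

```text
t 28.6 p [ 0.6093 -0.3301  0.1756] yaw -44.99 tiltz [ 0.0025 -0.0021 -1.    ] w 0.0147 gf 43.8 F [ 0.1  0.6 -1. ] q [-0.61  0.42  1.39 -0.    1.33  1.75]
{"claw": [0.0, 0.0, 0.0, 0.0, 0.0], "slide": [[-0.0277, -0.0167, 0.0002], [-0.0277, -0.0167, 0.0004], [-0.0277, -0.0167, 0.0003], [-0.0277, -0.0167, 0.0003], [-0.0277, -0.0167, 0.0003]], "rot": [[0.0, -0.003, 0.0], [0.0, 0.0, 0.0], [0.0, 0.0, 0.0], [0.0, 0.0, 0.0], [0.0, 0.0, 0.0]]}
{"claw": [0.0, 0.0, 0.0, 0.0, 0.0], "slide": [[-0.0277, -0.0167, 0.0004], [-0.0277, -0.0167, 0.0003], [-0.0277, -0.0167, 0.0003], [0, 0, 0], [0, 0, 0]], "rot": [[0.0, 0.0, 0.0], [0.0, 0.0, 0.0], [0.0, 0.0, 0.0], [0, 0, 0], [0, 0, 0]]}
```

{"api": "move_arm", "payload": {
  "claw": [0,0,0,0,0],
  "slide": [
    [-0.0275,-0.0165,0],
    [-0.0275,-0.0165,0],
    [-0.0275,-0.0165,0],
    [-0.0275,-0.0165,0],
    [-0.0275,-0.0165,0]
  ],
  "rot": [
    [0,0,0],
    [0,0,0],
    [0,0,0],
    [0,0,0],
    [0,0,0]
  ]
}}

```text
clock: 29.22
position: [0.5689, -0.1729, 0.1721]
eef_rot: [0.924, -0.383, -0.0, 0.0]
wrist_force: [-0.7, -0.2, -0.1]
width: 0.0146
grasp_force: 43.8
```

{"api": "move_arm", "payload": {
  "claw": [0,0,0,0,0],
  "slide": [
    [-0.0275,-0.0165,0],
    [-0.0275,-0.0165,0],
    [-0.0275,-0.0165,0],
    [0,0,0],
    [0,0,0]
  ],
  "rot": [
    [0,0,0],
    [0,0,0],
    [0,0,0],
    [0,0,0],
    [0,0,0]
  ]
}}

```text
clock: 29.85
position: [0.5463, -0.081, 0.1723]
eef_rot: [0.924, -0.382, 0.0, 0.0]
wrist_force: [0.5, -0.3, -0.5]
width: 0.0149
grasp_force: 43.9
```

```bash
python3 plan.py; python3 - <<'E'
from plant import snapshot
import cv2,pickle,numpy as np
from h import *
e=snapshot('side');pickle.dump(e,open('s11.pkl','wb'))
cv2.imwrite('pics/s11.png',cv2.resize(e['image'][150:270,235:355],(600,600),interpolation=2))
from plant import manip
p=manip.observe()['position'];z=p[2]-.0184+.007
S=lambda q:((q-[235,150])+.5)*5-.5
print('lid disc pred',S(proj(e,[[p[0],p[1],z]])),'small rim pred',S(proj(e,[[.5465,-.078,.089],[.5495,-.078,.089],[.5465,-.075,.089]])))
E
```

```text
t 29.85 p [ 0.5463 -0.081   0.1723] yaw -44.97 tiltz [-1.e-04 -6.e-04 -1.e+00] w 0.0149 gf 43.9 F [ 0.5 -0.3 -0.5] q [-0.29  0.1   1.78 -0.    1.27  2.07]
lid disc pred [[295.89632474 214.65503214]] small rim pred [[292.4942937  328.87127056]
 [297.59684194 327.29363829]
 [289.72937043 325.93323524]]
```

View pics/s11.png

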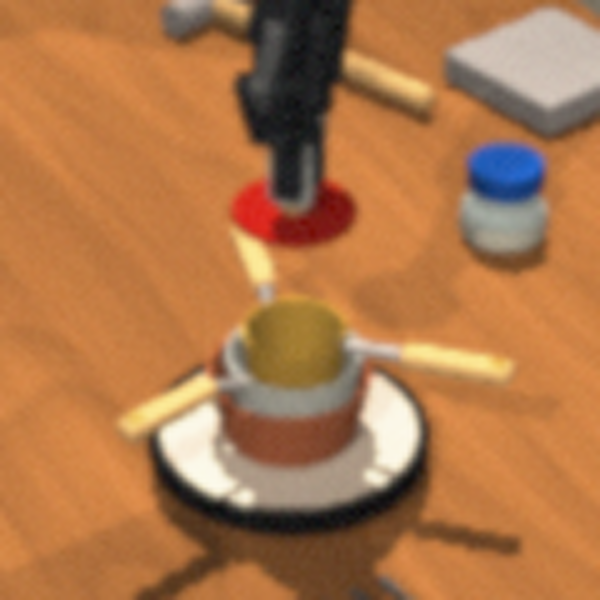

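The lid disc (294,209) is level above the brass mouth (297,325), so they are about 2 mm apart laterally, inside the 5.5 mm clearance. I'll nudge it and lower.

{"api": "move_arm", "payload": {
  "claw": [0,0,0,0,0],
  "slide": [
    [0.001,-0.001,0.018],
    [0,0,0.018],
    [0,0,0.014],
    [0,0,0.01],
    [0,0,0.005]
  ],
  "rot": [
    [0,0,0],
    [0,0,0],
    [0,0,0],
    [0,0,0],
    [0,0,0]
  ]
}}

```text
clock: 30.52
position: [0.5472, -0.0807, 0.106]
eef_rot: [0.924, -0.383, -0.001, 0.0]
wrist_force: [-0.3, -0.4, -0.9]
width: 0.0147
grasp_force: 43.9
```

{"api": "move_arm", "payload": {
  "claw": [0,0,0,0,0],
  "slide": [
    [0,0,0.002],
    [0,0,0.001],
    [0,0,0.001],
    [0,0,0],
    [0,0,0]
  ],
  "rot": [
    [0,0,0],
    [0,0,0],
    [0,0,0],
    [0,0,0],
    [0,0,0]
  ]
}}

```text
clock: 31.15
position: [0.5477, -0.0808, 0.1033]
eef_rot: [0.924, -0.383, 0.0, 0.0]
wrist_force: [-0.2, -0.0, -1.3]
width: 0.0147
grasp_force: 43.9
```

{"api": "move_arm", "payload": {
  "claw": [0,0,0,0,0],
  "slide": [
    [0,0,0.001],
    [0,0,0.0005],
    [0,0,0],
    [0,0,0],
    [0,0,0]
  ],
  "rot": [
    [0,0,0],
    [0,0,0],
    [0,0,0],
    [0,0,0],
    [0,0,0]
  ]
}}

```text
clock: 31.78
position: [0.5481, -0.0809, 0.1026]
eef_rot: [0.924, -0.383, 0.0, 0.0]
wrist_force: [-2.0, 0.5, 5.7]
width: 0.0148
grasp_force: 44.5
```

Seated contact (5.7 N). Releasing slowly and rising.

{"api": "move_arm", "payload": {
  "claw": [0.02,0.03,0.05,0.05,0.05],
  "slide": [
    [0,0,0],
    [0,0,0],
    [0,0,0],
    [0,0,-0.02],
    [0,0,-0.05]
  ],
  "rot": [
    [0,0,0],
    [0,0,0],
    [0,0,0],
    [0,0,0],
    [0,0,0]
  ]
}}

```text
clock: 32.4
position: [0.5453, -0.0801, 0.1692]
eef_rot: [0.924, -0.383, -0.004, 0.0]
wrist_force: [1.2, 0.0, 0.5]
width: 0.05
grasp_force: 0.0
```

{"api": "move_arm", "payload": {
  "claw": [0.05,0.05,0.05,0.05,0.05],
  "slide": [
    [0,0,-0.04],
    [0,-0.05,-0.02],
    [0,-0.055,-0.01],
    [0,-0.055,0],
    [0,0,0]
  ],
  "rot": [
    [0,0,0],
    [0,0,0],
    [0,0,0],
    [0,0,0],
    [0,0,0]
  ]
}}

```text
clock: 33.02
position: [0.6621, 0.0354, 0.2401]
eef_rot: [0.925, -0.381, -0.001, -0.0]
wrist_force: [-1.4, -0.9, -1.0]
width: 0.0503
grasp_force: 0.0
```

```bash
python3 plan.py; python3 - <<'E'
from plant import snapshot
import cv2,numpy as np
e=snapshot('side');d=snapshot('top')
cv2.imwrite('pics/f.png',np.hstack([cv2.resize(x,(400,400),interpolation=2) for x in(e['image'][170:270,245:345],d['image'][170:270,270:370])]))
E
```

```text
t 33.02 p [0.6621 0.0354 0.2401] yaw -44.78 tiltz [-1.4e-03  8.0e-04 -1.0e+00] w 0.0503 gf 0.0 F [-1.4 -0.9 -1. ] q [-0.07  0.31  1.41  0.    1.43  2.29]
```

View pics/f.png

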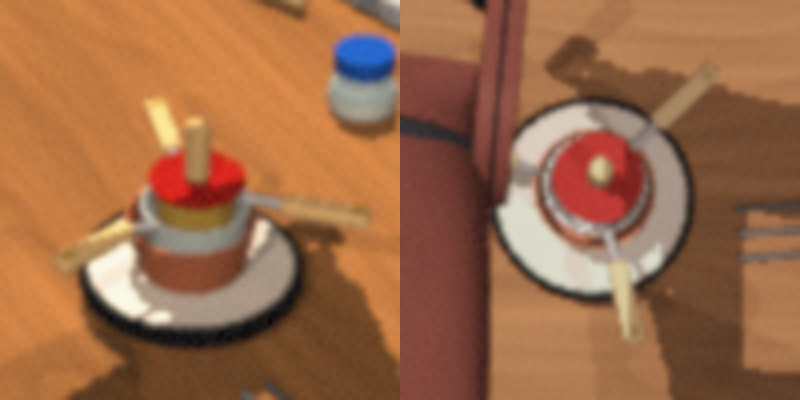

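The lid sits level on the brass pan (disc at (197,178), knob upright). The stack is upright with its handles spread and the robot clear, so I'll hand it in.

```bash
python3 -c "
from plant import order
print(order.sign_off())"
```

```text
the job is handed in; nothing more can be done
None
```

The job is handed in at about 33 s of the allowed 128 s: the large, medium and small pans are nested on the turntable with their handles about 120° apart, the red lid is seated on the small pan, and the bottle and jar were not touched; the sign-off gave no verdict.

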